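# Tip the drained teaspoons into the cutlery box and cover it

## Task

The teaspoons have drained: lift the free edge of the drainer's hinged steel tray so that all three slide off its other end into the cutlery box, and let the tray down again gently, without dropping it. Then put the wooden cover on the box, down flat with both pins through its holes, and leave the mugs and jars around it alone.

Things in the scene. Friction and masses are not known exactly. Their poses are not given: they have to be found in the camera images.
- box: open steel cutlery box, 158 x 98 mm, fixed to the drainer; origin on the worktop under its centre; its x runs along its 158 mm length (away from the robot at yaw 0), its y towards the tray, z up. Inner floor 7 mm above the worktop, rim at 70 mm, walls 3 mm. A 25 mm flange at either end of its length carries a pin.
- pin_near (a point): foot of the brass dowel pin on the flange nearer the robot, at rim height (70 mm); pin 10 mm in diameter, standing 18 mm above the rim, the top 5 mm tapered to 5 mm
- pin_far (a point): foot of the same kind of pin on the flange away from the robot, 182 mm from the other
- tray_hinge (a point): middle of the hinge axis of the tray, 86 mm above the worktop and 60 mm from the box's centre towards the box's +y; the axis runs along the box's x. The point's axes are those of the box
- tray (a joint): angle of the hinged steel tray (rad): 0 level at rest on a crossbar, grows as its free edge goes up, stop at 0.70; about 0.75 kg, falls back by its own weight. Inner floor 153 x 120 mm, walls 26 mm high on three sides; on the box side it is open, with a lip over the box's wall. The teaspoons begin to slide somewhere between 0.25 and 0.45 rad
- tray_edge (a point): middle of the tray's free edge, on the axis of its rolled bar: 10 mm in diameter, 116 mm long, parallel to the hinge, 140 mm from it, 17 mm out beyond the end wall, 91 mm above the worktop at rest. The space below the bar is open down to the worktop, also for 35 mm inwards
- rack_edge (a point): middle of the outer edge of the fixed wire rack over the tray, 275 mm above the worktop (a mug stands on it). It reaches 8 mm farther out than the tray's bar, so a gripper held upright cannot come under the bar; one tilted 35 to 50 degrees from vertical, its wrist out on that side, can
- cover_handle (a point): centre of the cover's steel bar handle, 11 mm thick, 64 mm long, 14 mm high, its centre 40 mm above the cover's underside, free of the board by 25 mm; x along the cover's length, the handle runs along its y. The cover is a beech board 210 x 86 x 8 mm, 0.25 kg, lying flat on the worktop at the start, with a 13 mm hole near either end; either way round fits
- hole_a (a point): centre of one hole of the cover, at its underside, 91 mm from the middle
- hole_b (a point): centre of the other hole of the cover, at its underside, 91 mm from the middle
- spoon_0_mid (a point): middle of a steel teaspoon, 132 x 26 x 9 mm, x along its length; it lies across the tray at the start, 93 mm above the worktop
- spoon_1_mid (a point): middle of a steel teaspoon, 132 x 26 x 9 mm, x along its length; it lies across the tray at the start, 93 mm above the worktop
- spoon_2_mid (a point): middle of a steel teaspoon, 132 x 26 x 9 mm, x along its length; it lies across the tray at the start, 93 mm above the worktop
- mug_tier: the green and white mug on the upper rack, not to be moved
- mug_front: the pink mug on the worktop, not to be moved
- salt: a glass spice jar with a dark lid, 45 x 105 mm, behind the work, not to be moved
- pepper: the other glass spice jar, of the same size, beside it, not to be moved

How it is judged:
On the way, in this order (a step that is already met when the one before it is completed fails the run):
1. the tray is tipped (value of joint tray above 0.2 rad), for 0.05 s.
2. all three teaspoons have slid into the box (x of spoon_0_mid in the frame of box between -0.078 and 0.078 m and y of spoon_0_mid in the frame of box between -0.049 and 0.049 m and height (world z) of each of spoon_0_mid, spoon_1_mid, spoon_2_mid below 0.055 m and x of spoon_1_mid in the frame of box between -0.078 and 0.078 m and y of spoon_1_mid in the frame of box between -0.049 and 0.049 m and x of spoon_2_mid in the frame of box between -0.078 and 0.078 m and y of spoon_2_mid in the frame of box between -0.049 and 0.049 m), for 0.2 s.
At the end, for the whole second after the job is handed in: All three teaspoons lie inside the cutlery box below its rim, the tray is back at rest (under 0.03 rad), and the cover lies flat on the box with both pins through its holes: down on the rim to within 2.5 mm, centred within 6 mm, level within 0.03 rad (all of step 2 and value of joint tray below 0.03 rad and horizontal distance between cover_handle and box below 0.006 m and z of cover_handle in the frame of box below 0.1125 m and angle between the x axis of cover_handle and the x axis of box, either way round below 0.05 rad and angle between cover_handle's own z axis and vertical below 0.03 rad); the robot touches nothing.
It fails at once if the tray is dropped: it falls back freely through more than about 15 mm at its edge (velocity of joint tray below -4 rad/s).
It fails at once if the green and white mug on the upper rack is moved more than 30 mm (distance of mug_tier from where it was at the start of the episode above 0.03 m).
It fails at once if the pink mug on the worktop is moved more than 30 mm (distance of mug_front from where it was at the start of the episode above 0.03 m).
It fails at once if a glass spice jar with a dark lid, 45 x 105 mm, behind the work is moved more than 30 mm (distance of salt from where it was at the start of the episode above 0.03 m).
It fails at once if the other glass spice jar, of the same size, beside it is moved more than 30 mm (distance of pepper from where it was at the start of the episode above 0.03 m).
It also fails if it takes over 67 s, if anything falls off the work surface, if the arm or the gripper's body presses on something with over 40 N, if the wrist force passes 120 N, or if a joint passes its speed limit or range.

## Robot

A 7-joint arm with a two-finger parallel gripper is mounted at the origin on a cart in front of the work surface, level with it; the furniture and walls round the work are solid. World frame = base frame: x ahead of the robot, y to its left, z up, the work surface at z = 0. Lengths are in m, angles in rad, forces in N, time in s.
With the tool pointing down it reaches from about 0.4 to 0.875 m from the base axis. Payload 6.5 kg.
Tool frame: the origin (TCP) lies at the very end of the fingers, on their centre line; the grasp point (between the pads) lies r.tcp_to_grasp behind it (r.tcp_to_grasp is the distance from the TCP to the grasp point, in m); z points along the fingers, y is the line along which they close (so a half turn about z gives the same grasp; the last joint's range is limited). The gripper opens to 88 mm and grips with 3 to 60 N. Pads are 18 mm wide; open, the fingers measure 123 mm over their backs; the gripper's body (75 mm by 187 mm) begins 45 mm behind the grasp point.
Start: joints at [-1.398, 0.536, -0.004, 1.538, 0.003, 1.067, -0.071], TCP at [0.154, 0.632, 0.239] pointing down, gripper open.
Joint ranges: [-2.7, 2.7], [-0.37, 2.16], [-1.27, 1.26], [0.24, 2.4], [-1.31, 4.45], [0.19, 1.91], [-2.76, 2.76]. Speed limits (rad/s): [2.39, 2.39, 3.14, 3.14, 3.14, 3.14, 3.14].

## Interface

Orientations are given as [roll, pitch, yaw] about the fixed x, y, z axes, in that order (R = Rz(yaw) Ry(pitch) Rx(roll)).
In Python, from workcell import r gives the robot as it stands. The module is installed in compiled form; this text tells all that it offers.
- The arm moves only by the tool apply_moves, never from a script. Its argument "commands" is a list of rows, each an object with "gripper": the opening, from 0 (shut) to 1 (fully open); "xyz": the shift along the tool's x, y, z in units of 0.04 m (1.0 is 0.04 m), a list of three; "roll": the turn about the tool's z in units of 0.08 rad (1.0 is 0.08 rad). In form: [{"gripper": gripper, "xyz": [dx, dy, dz], "roll": roll}, ...]. A call has 1 to 20 rows; each row shifts and turns the commanded pose from where the row before left it, along the tool's axes as they then stand; what a row does not reach is not made up. A row lasts 1/8 s, in which the tool goes at most 62.5 mm and 10.7 degrees, less where a joint would pass 70% of its speed; a pose out of reach is approached as far as the arm can. A call with a number of a shift or a turn outside -1 to 1 is refused whole. A call with a gripper value outside its range is refused whole. The fingers move at their own pace and stop on an object; the grip force is fixed at half the most. Time passes only in rows, so rows that do not move let the fingers close. It gives the time, the measured TCP pose, the force, the opening and the grip force at its end, in the units of the state.
- r.get_obs(): the state, without advancing time (a new reading comes with each control period).
- r.snapshot(name): name is "side" or "top" or "wrist"; returns a dict with "frame" (400x640x3 uint8, blue, green, red), "K" (3x3 intrinsics, pixels), "R" (3x3) and "t" (3): a world point X has camera coordinates R X + t; the wrist camera has in their place "tool_from_camera" (4x4, takes a point from camera to tool coordinates, whose origin is the TCP and whose axes are the flange's). Camera axes: x right, y down, z forward; pixel columns grow to the right and rows downward; lengths in m; the calibration is good to about 2 mm. A picture is of the moment at which its call begins: read the wrist's pose just before it. There is no depth.
- r.job_done(): hands the job in; it is judged then, once.
The state is a dict: "t": time; "joint_pos": joint angles; "joint_vel": joint speeds; "joint_efforts": joint torques, N m; "tcp_pos": TCP position; "eef_rot": TCP orientation; "force": force on the tool from outside, world axes, zero at the start; "wrist_torque": the same for the moment, N m; "opening": finger opening in m; "grip_force": force on a finger pad.
Only numpy, scipy, OpenCV 4.12 (cv2) and the standard library are available. Lean on these libraries where they do the work, as an engineer would, in place of code of your own. Each camera call takes 0.05 s, during which the arm holds its last target. There are 200 camera calls.

## Working session

There is one attempt and no reset: what is moved stays moved. The work goes in short steps, Python scripts to look and compute and a tool call to move; the robot and the scene stay as the last step left them, time stands still between calls to the robot, and variables do not carry over. Pictures are saved under pics/ and viewed, at most 10 in all, crops included, and the job is handed in when it is done.

Besides the shell and the picture viewer there is one more tool, called as a command line: name --argument value ..., lists and objects as JSON in quotes. apply_moves: Moves the arm, as the interface text tells. Shifts and turns lie within -1 to 1; 1 stands for 0.04 m of shift or 0.08 rad of turn. Its arguments: {"type":"object","properties":{"commands":{"type":"array","items":{"type":"object","properties":{"gripper":{"type":"number"},"xyz":{"type":"array","items":{"type":"number","minimum":-1,"maximum":1}},"roll":{"type":"number","minimum":-1,"maximum":1}}}}},"required":["commands"]}

```bash
mkdir -p pics; ls
cat > h.py <<'E'
from workcell import r
import numpy as np, cv2, pickle
def snap(n,f):
    o=r.get_obs(); s=r.snapshot(n); s['obs']=o; pickle.dump(s,open(f'pics/{f}.pkl','wb')); cv2.imwrite(f'pics/{f}.png',s['frame']); return s
def load(f): return pickle.load(open(f'pics/{f}.pkl','rb'))
def cam(s):
    if 'R' in s: return np.array(s['R']),np.array(s['t']).ravel()
    from scipy.spatial.transform import Rotation as Ro
    T=np.eye(4); T[:3,:3]=Ro.from_euler('xyz',s['obs']['eef_rot']).as_matrix(); T[:3,3]=s['obs']['tcp_pos']
    M=np.linalg.inv(T@np.array(s['tool_from_camera'])); return M[:3,:3],M[:3,3]
def proj(s,X):
    R,t=cam(s); p=s['K']@(R@np.asarray(X)+t); return p[:2]/p[2]
def onz(s,uv,z):
    R,t=cam(s); C=-R.T@t; d=R.T@np.linalg.solve(s['K'],[uv[0],uv[1],1.]); return C+d*(z-C[2])/d[2]
E
python3 - <<'E'
from h import *
a=snap('side','s0');b=snap('top','t0');
for s in (a,b):
    R,t=cam(s); print(-R.T@t, s['K'][0])
    print(R)
o=r.get_obs(); print({k:np.round(v,3) for k,v in o.items()}, r.tcp_to_grasp, dir(r))
E
```

```text
pics
[0.21123551 0.78818919 0.71922849] [396.5359216    0.         320.37420468]
[[-0.94073591 -0.33906743  0.00701664]
 [-0.17999877  0.48165434 -0.85767683]
 [ 0.28743068 -0.80811038 -0.51414125]]
[ 0.36662798 -0.02063467  1.63846581] [500.69957395   0.         323.07654407]
[[ 0.00578689 -0.99979916  0.01918747]
 [-0.99438028 -0.00778177 -0.10558083]
 [ 0.10570893 -0.01846865 -0.99422559]]
{'t': np.float64(0.1), 'joint_pos': array([-1.398,  0.537, -0.004,  1.539,  0.003,  1.067, -0.071]), 'joint_vel': array([ 0.001, -0.003,  0.001, -0.003,  0.002,  0.   , -0.001]), 'joint_efforts': array([ 2.0000e-03, -5.7208e+01,  9.9400e-01, -2.5223e+01, -5.6000e-02,
        1.3000e-02,  0.0000e+00]), 'tcp_pos': array([0.154, 0.631, 0.238]), 'eef_rot': array([-3.14 ,  0.   ,  2.903]), 'force': array([ 0.03 , -0.118, -0.003]), 'wrist_torque': array([ 0.02 , -0.055,  0.09 ]), 'grip_force': np.float64(0.0), 'opening': np.float64(0.088)} 0.0187 ['Unreachable', '__class__', '__delattr__', '__dict__', '__dir__', '__doc__', '__eq__', '__format__', '__ge__', '__getattribute__', '__getstate__', '__gt__', '__hash__', '__init__', '__init_subclass__', '__le__', '__lt__', '__module__', '__ne__', '__new__', '__reduce__', '__reduce_ex__', '__repr__', '__setattr__', '__sizeof__', '__str__', '__subclasshook__', '__weakref__', 'get_obs', 'job_done', 'snapshot', 'tcp_to_grasp']
```

View pics/s0.png

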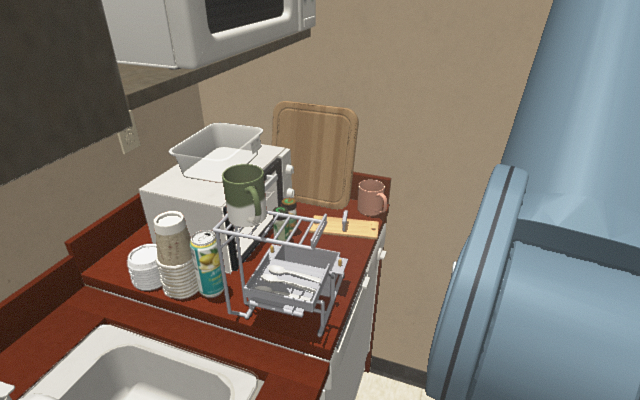

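View pics/t0.png

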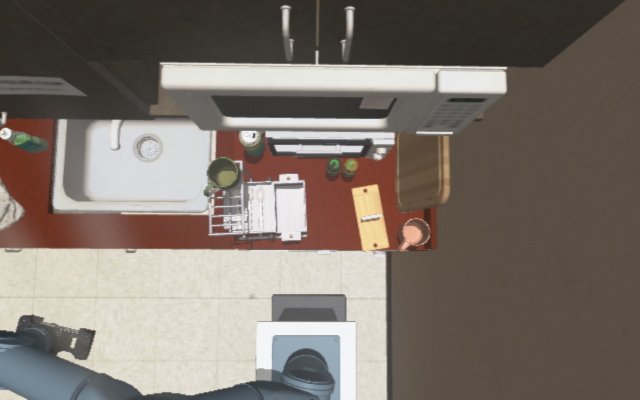

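The side view shows the rack over the tray (mug on it at ~(243,190)), with the tray at ~(292,275). In the top view the box is at ~(291,208), the tray at ~(260,208), the rack at cols 209–275, the cover at (370,217) and the pink mug at (413,235). I'll enlarge both views.

Run:
```python
from h import *
a=load('s0')['frame'][190:340,205:405]; b=load('t0')['frame'][145:260,195:395]
cv2.imwrite('pics/s0c.png',cv2.resize(a,None,fx=4,fy=4,interpolation=cv2.INTER_CUBIC))
cv2.imwrite('pics/t0c.png',cv2.resize(b,None,fx=4,fy=4,interpolation=cv2.INTER_CUBIC))
```

```text
(no output)
```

View pics/s0c.png

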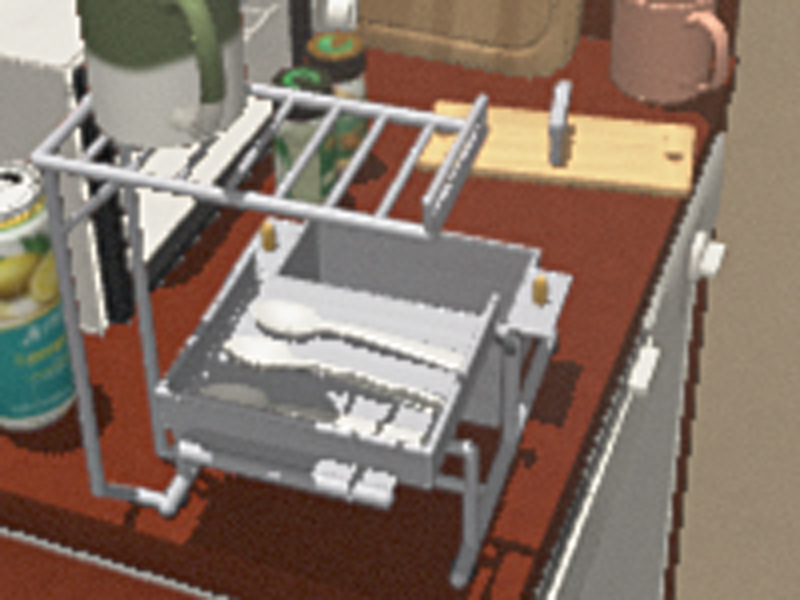

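View pics/t0c.png

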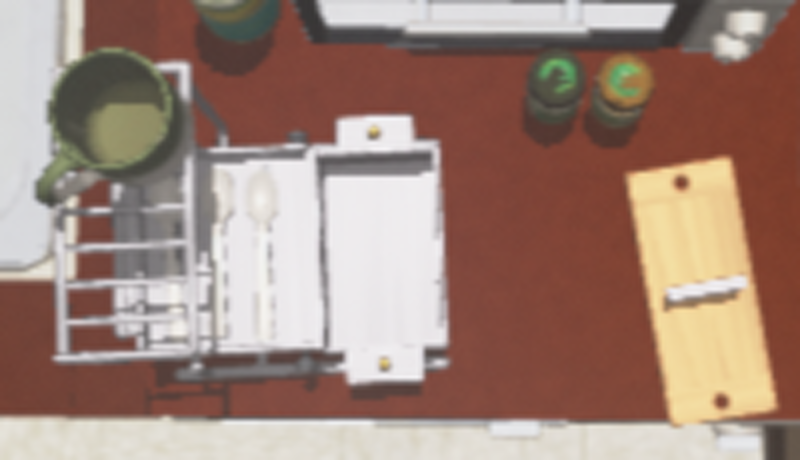

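The crops show: pins at (383,364)/(373,131), rack near corners (62,358)/(193,352), a gap of bare tray between rack and box, and cover holes (681,182)/(721,400) with its handle from (668,298) to (745,284). I'll convert these to positions.

Run:
```python
from h import *
s=load('t0'); q=load('s0')
def P(n,c,z): print(n,np.round(onz(s,(195+c[0]/4,145+c[1]/4),z),3))
P('pinN',(383,364),.086);P('pinF',(373,131),.086)
P('rackON',(62,358),.275);P('rackIN',(193,352),.275);P('rackIF',(185,66),.275)
P('traywallF near hinge',(318,150),.115);P('traywallN near hinge',(325,348),.115);P('trayendF',(115,180),.1)
P('holeA',(681,182),.008);P('holeB',(721,400),.008);P('handL',(668,298),.047);P('handR',(745,284),.047)
P('salt',(556,78),.105);P('pepper',(624,78),.105);
P('counter edge',(300,415),0)
def S(n,c,z): print(n,np.round(onz(q,(205+c[0]/4,190+c[1]/4),z),3))
S('pinN',(540,280),.086);S('pinF',(268,226),.086)
S('rackON',(432,230),.275);S('rackIN',(485,98),.275);S('rackOF',(40,160),.275)
S('walltop near outer',(430,455),.115);S('walltop near hinge',(493,300),.115);S('walltop far outer',(160,390),.115)
S('barN',(390,495),.091);S('barF',(185,450),.091); S('post', (470,450),.09);S('handtop',(560,90),.047)
```

```text
pinN [0.421 0.05  0.086]
pinF [0.603 0.06  0.086]
rackON [0.417 0.258 0.275]
rackIN [0.421 0.17  0.275]
rackIF [0.618 0.18  0.275]
traywallF near hinge [0.583 0.1   0.115]
traywallN near hinge [0.432 0.093 0.115]
trayendF [0.561 0.258 0.1  ]
holeA [ 0.574 -0.189  0.008]
holeB [ 0.396 -0.221  0.008]
handL [ 0.476 -0.175  0.047]
handR [ 0.488 -0.236  0.047]
salt [ 0.643 -0.082  0.105]
pepper [ 0.643 -0.135  0.105]
counter edge [0.382 0.121 0.   ]
pinN [0.421 0.049 0.086]
pinF [0.603 0.059 0.086]
rackON [0.415 0.253 0.275]
rackIN [0.428 0.141 0.275]
rackOF [0.611 0.268 0.275]
walltop near outer [0.423 0.237 0.115]
walltop near hinge [0.432 0.11  0.115]
walltop far outer [0.576 0.243 0.115]
barN [0.441 0.248 0.091]
barF [0.556 0.257 0.091]
post [0.413 0.203 0.09 ]
handtop [ 0.488 -0.222  0.047]
```

apply_moves --commands '[{"gripper": 1, "xyz": [0.63, -0.92, 0], "roll": 0}, {"gripper": 1, "xyz": [0.63, -0.92, 0], "roll": 0}, {"gripper": 1, "xyz": [0.63, -0.92, 0], "roll": 0}, {"gripper": 1, "xyz": [0.63, -0.92, 0], "roll": 0}, {"gripper": 1, "xyz": [0.63, -0.92, 0], "roll": 0}, {"gripper": 1, "xyz": [0.63, -0.92, 0], "roll": 0}]'

```text
t: 0.85
tcp_pos: [-0.0463, 0.4515, 0.2385]
eef_rot: [-3.141, 0.0, 2.903]
force: [0.0, 0.3, 0.5]
opening: 0.0881
grip_force: 0.0
```

```bash
cat >> h.py <<'E'
def st():
    o=r.get_obs(); print({k:np.round(v,3).tolist() for k,v in o.items() if k in('t','joint_pos','tcp_pos','eef_rot','force','opening','grip_force')})
    from scipy.spatial.transform import Rotation as Ro
    print(np.round(Ro.from_euler('xyz',o['eef_rot']).as_matrix(),3).tolist())
def to(X):
    from scipy.spatial.transform import Rotation as Ro
    o=r.get_obs(); d=Ro.from_euler('xyz',o['eef_rot']).inv().apply(np.array(X)-o['tcp_pos'])/.04; print('units',np.round(d,2))
E
python3 -c "
from h import *
st()"
```

```text
{'t': 0.85, 'joint_pos': [-1.681, 0.206, -0.103, 2.031, 0.027, 0.906, -0.467], 'tcp_pos': [-0.046, 0.452, 0.239], 'eef_rot': [-3.141, 0.0, 2.903], 'force': [0.032, 0.318, 0.546], 'grip_force': 0.0, 'opening': 0.088}
[[-0.972, 0.237, 0.0], [0.237, 0.972, -0.0], [-0.0, -0.0, -1.0]]
```

apply_moves --commands '[{"gripper": 1, "xyz": [-0.24, -0.97, 0], "roll": 0}, {"gripper": 1, "xyz": [-0.24, -0.97, 0], "roll": 0}, {"gripper": 1, "xyz": [-0.24, -0.97, 0], "roll": 0}, {"gripper": 1, "xyz": [-0.24, -0.97, 0], "roll": 0}, {"gripper": 1, "xyz": [-0.24, -0.97, 0], "roll": 0}, {"gripper": 1, "xyz": [-0.24, -0.97, 0], "roll": 0}]'

```text
t: 1.6
tcp_pos: [-0.0445, 0.2703, 0.2512]
eef_rot: [3.129, -0.034, 2.909]
force: [0.4, -1.0, 0.6]
opening: 0.0884
grip_force: 0.0
```

```bash
python3 -c "
from h import *
st()"
```

```text
{'t': 1.6, 'joint_pos': [-1.284, -0.18, -0.507, 2.374, -0.143, 0.904, -0.36], 'tcp_pos': [-0.044, 0.27, 0.251], 'eef_rot': [3.129, -0.034, 2.909], 'force': [0.351, -1.048, 0.591], 'grip_force': 0.0, 'opening': 0.088}
[[-0.972, 0.231, -0.03], [0.23, 0.973, 0.02], [0.034, 0.012, -0.999]]
```

apply_moves --commands '[{"gripper": 1, "xyz": [-0.24, -0.97, 0], "roll": 0}, {"gripper": 1, "xyz": [-0.24, -0.97, 0], "roll": 0}, {"gripper": 1, "xyz": [-0.24, -0.97, 0], "roll": 0}, {"gripper": 1, "xyz": [-0.24, -0.97, 0], "roll": 0}]'

```text
t: 2.1
tcp_pos: [-0.0479, 0.2109, 0.2865]
eef_rot: [-3.125, -0.027, 2.895]
force: [0.6, 0.6, -0.0]
opening: 0.0879
grip_force: 0.0
```

```bash
python3 -c "
from h import *
st()"
```

```text
{'t': 2.1, 'joint_pos': [-1.278, -0.374, -0.483, 2.395, -0.227, 1.096, -0.302], 'tcp_pos': [-0.048, 0.211, 0.287], 'eef_rot': [-3.125, -0.027, 2.895], 'force': [0.608, 0.624, -0.043], 'grip_force': 0.0, 'opening': 0.088}
[[-0.969, 0.244, -0.03], [0.244, 0.97, -0.009], [0.027, -0.016, -1.0]]
```

apply_moves --commands '[{"gripper": 1, "xyz": [-0.24, -0.97, 0], "roll": 0}, {"gripper": 1, "xyz": [-0.24, -0.97, 0], "roll": 0}, {"gripper": 1, "xyz": [-0.24, -0.97, 0], "roll": 0}, {"gripper": 1, "xyz": [-0.24, -0.97, 0], "roll": 0}]'

```text
t: 2.6
tcp_pos: [-0.0684, 0.1726, 0.2945]
eef_rot: [-3.043, 0.015, 2.886]
force: [-0.2, 0.4, 0.4]
opening: 0.0882
grip_force: 0.0
```

```bash
python3 -c "
from h import *
st()"
```

```text
{'t': 2.6, 'joint_pos': [-1.675, -0.374, -0.293, 2.396, -0.163, 1.199, -0.563], 'tcp_pos': [-0.068, 0.173, 0.295], 'eef_rot': [-3.043, 0.015, 2.886], 'force': [-0.196, 0.432, 0.428], 'grip_force': 0.0, 'opening': 0.088}
[[-0.967, 0.253, -0.01], [0.253, 0.962, -0.099], [-0.015, -0.099, -0.995]]
```

apply_moves --commands '[{"gripper": 1, "xyz": [-0.24, -0.97, 0], "roll": 0}, {"gripper": 1, "xyz": [-0.24, -0.97, 0], "roll": 0}, {"gripper": 1, "xyz": [-0.24, -0.97, 0], "roll": 0}, {"gripper": 1, "xyz": [-0.24, -0.97, 0], "roll": 0}]'

```text
t: 3.1
tcp_pos: [-0.1062, 0.1181, 0.3026]
eef_rot: [-2.945, 0.069, 2.903]
force: [-0.1, 0.1, -0.5]
opening: 0.0878
grip_force: 0.0
```

apply_moves --commands '[{"gripper": 1, "xyz": [0.24, 0.97, 0], "roll": 0}, {"gripper": 1, "xyz": [0.24, 0.97, 0], "roll": 0}]'

```text
t: 3.35
tcp_pos: [-0.1081, 0.1967, 0.2859]
eef_rot: [-2.945, 0.067, 2.916]
force: [-0.1, -1.2, 1.0]
opening: 0.0882
grip_force: 0.0
```

```bash
python3 -c "
from h import *
st()"
```

```text
{'t': 3.35, 'joint_pos': [-2.089, -0.184, -0.042, 2.316, -0.107, 1.197, -0.743], 'tcp_pos': [-0.108, 0.197, 0.286], 'eef_rot': [-2.945, 0.067, 2.916], 'force': [-0.093, -1.214, 1.01], 'grip_force': 0.0, 'opening': 0.088}
[[-0.973, 0.232, 0.02], [0.223, 0.953, -0.205], [-0.067, -0.194, -0.979]]
```

apply_moves --commands '[{"gripper": 0, "xyz": [-0.5, 0.5, 0], "roll": 1}, {"gripper": 0, "xyz": [-0.5, 0.5, 0], "roll": 1}, {"gripper": 0, "xyz": [-0.5, 0, 0], "roll": 1}, {"gripper": 0, "xyz": [-0.5, 0, 0], "roll": 1}, {"gripper": 0, "xyz": [0, 0, 0], "roll": 1}, {"gripper": 0, "xyz": [0, 0, 0], "roll": 1}, {"gripper": 0, "xyz": [0, 0, 0], "roll": 1}, {"gripper": 0, "xyz": [0, 0, 0], "roll": 1}, {"gripper": 0, "xyz": [0, 0, 0], "roll": 1}, {"gripper": 0, "xyz": [0, 0, 0], "roll": 1}, {"gripper": 0, "xyz": [0, 0, 0], "roll": 1}, {"gripper": 0, "xyz": [0, 0, 0], "roll": 1}, {"gripper": 0, "xyz": [0, 0, 0], "roll": 1}, {"gripper": 0, "xyz": [0, 0, 0], "roll": 1}, {"gripper": 0, "xyz": [0, 0, 0], "roll": 1}, {"gripper": 0, "xyz": [0, 0, 0], "roll": 1}]'

```text
t: 5.35
tcp_pos: [-0.022, 0.2063, 0.2855]
eef_rot: [3.132, 0.208, 1.622]
force: [0.2, 0.1, -1.0]
opening: 0.001
grip_force: 0.0
```

```bash
python3 -c "
from h import *
st()"
```

```text
{'t': 5.35, 'joint_pos': [-1.798, -0.212, -0.035, 2.338, -0.043, 1.221, -1.759], 'tcp_pos': [-0.022, 0.206, 0.285], 'eef_rot': [3.132, 0.208, 1.622], 'force': [0.203, 0.076, -1.018], 'grip_force': 0.0, 'opening': 0.001}
[[-0.05, 0.999, 0.02], [0.977, 0.053, -0.206], [-0.207, 0.009, -0.978]]
```

apply_moves --commands '[{"gripper": 0, "xyz": [-0.98, 0, 0.2], "roll": 0}, {"gripper": 0, "xyz": [-0.98, 0, 0.2], "roll": 0}, {"gripper": 0, "xyz": [-0.98, 0, 0.2], "roll": 0}, {"gripper": 0, "xyz": [-0.98, 0, 0.2], "roll": 0}, {"gripper": 0, "xyz": [-0.98, 0, 0.2], "roll": 0}]'

```text
t: 5.98
tcp_pos: [-0.0238, 0.1179, 0.3031]
eef_rot: [3.128, 0.297, 1.614]
force: [-0.8, 0.1, 0.5]
opening: 0.0005
grip_force: 0.0
```

```bash
python3 -c "
from h import *
st()"
```

```text
{'t': 5.975, 'joint_pos': [-1.338, -0.373, -0.422, 2.396, -0.167, 1.392, -1.612], 'tcp_pos': [-0.024, 0.118, 0.303], 'eef_rot': [3.128, 0.297, 1.614], 'force': [-0.845, 0.081, 0.488], 'grip_force': 0.0, 'opening': 0.0}
[[-0.041, 0.999, 0.027], [0.955, 0.047, -0.292], [-0.293, 0.013, -0.956]]
```

```bash
cat > fit.py <<'E'
import numpy as np, itertools
from scipy.spatial.transform import Rotation as Ro
from scipy.optimize import least_squares
D=[([-1.398,.537,-.004,1.539,.003,1.067,-.071],[.154,.631,.238],[-3.14,0,2.903]),
([-1.681,.206,-.103,2.031,.027,.906,-.467],[-.046,.452,.239],[-3.141,0,2.903]),
([-1.284,-.18,-.507,2.374,-.143,.904,-.36],[-.044,.27,.251],[3.129,-.034,2.909]),
([-1.278,-.374,-.483,2.395,-.227,1.096,-.302],[-.048,.211,.287],[-3.125,-.027,2.895]),
([-1.675,-.374,-.293,2.396,-.163,1.199,-.563],[-.068,.173,.295],[-3.043,.015,2.886]),
([-2.089,-.184,-.042,2.316,-.107,1.197,-.743],[-.108,.197,.286],[-2.945,.067,2.916]),
([-1.798,-.212,-.035,2.338,-.043,1.221,-1.759],[-.022,.206,.285],[3.132,.208,1.622]),
([-1.338,-.373,-.422,2.396,-.167,1.392,-1.612],[-.024,.118,.303],[3.128,.297,1.614])]
def fk(p,q,s):
    h,l1,e1,l2,e2,w,l3,a0,a7,a1=p; E=Ro.from_euler
    R=E('z',a0+s[0]*q[0]); X=np.array([0,0,h])+R.apply([a1,0,0]); R=R*E('y',q[1]); R=R*E('z',s[1]*q[2]); X=X+R.apply([e1,0,l1]); R=R*E('y',q[3]); X=X+R.apply([-e2,0,0])
    R=R*E('z',s[2]*q[4]); X=X+R.apply([0,0,l2]); R=R*E('y',q[5]); X=X+R.apply([w,0,l3]); R=R*E('z',a7+s[3]*q[6]); return X,R
def res(p,s):
    o=[]
    for q,x,e in D:
        X,R=fk(p,q,s); o+=list(X-x)+list(.3*(R.inv()*Ro.from_euler('xyz',e)).as_rotvec())
    return np.array(o)
if __name__=='__main__':
    best=[]
    for s in itertools.product([-1],[1,-1],[1,-1],[1,-1]):
        for a7 in(0,1.57,3.14,-1.57):
            f=least_squares(res,[.33,.4,0,.39,0,0,.28,0,a7,0],args=(s,)); best.append((f.cost,s,f.x))
    best.sort(key=lambda b:b[0])
    for b in best[:3]: print(b[0],b[1],np.round(b[2],3))
    print(np.abs(res(best[0][2],best[0][1])).max()); np.save('fit.npy',np.r_[best[0][2],best[0][1]])
E
python3 fit.py
```

```text
0.000911047078656526 (-1, -1, -1, -1) [ 3.120e-01  5.180e-01  1.000e-03  4.130e-01 -3.900e-02  1.700e-02
  2.890e-01 -8.700e-02  1.485e+00  6.000e-02]
0.0009110470786566475 (-1, -1, -1, -1) [ 3.120e-01  5.180e-01  1.000e-03  4.130e-01 -3.900e-02  1.700e-02
  2.890e-01 -8.700e-02  1.485e+00  6.000e-02]
0.0009110470786578582 (-1, -1, -1, -1) [ 3.120e-01  5.180e-01  1.000e-03  4.130e-01 -3.900e-02  1.700e-02
  2.890e-01 -8.700e-02  1.485e+00  6.000e-02]
0.023522103248631777
```

```bash
python3 - <<'E'
s=open('fit.py').read()
s=s.replace("h,l1,e1,l2,e2,w,l3,a0,a7,a1=p;","h,l1,e1,l2,e2,w,l3,a7,y1,y2,y3,y4=p; a0=0;").replace("R.apply([a1,0,0])","R.apply([0,y1,0])").replace("[e1,0,l1]","[e1,y2,l1]").replace("[0,0,l2]","[0,y3,l2]").replace("[w,0,l3]","[w,y4,l3]").replace("[.33,.4,0,.39,0,0,.28,0,a7,0]","[.33,.4,0,.39,0,0,.28,a7,0,0,0,0]")
open('fit.py','w').write(s)
E
python3 fit.py
```

```text
1.7787282151629899e-06 (-1, -1, -1, -1) [ 3.480e-01  5.050e-01 -1.000e-03  4.470e-01 -0.000e+00 -0.000e+00
  3.270e-01  1.571e+00 -2.500e-02 -2.200e-02 -5.860e-01  5.880e-01]
1.7787282151635093e-06 (-1, -1, -1, -1) [ 3.480e-01  5.050e-01 -1.000e-03  4.470e-01 -0.000e+00 -0.000e+00
  3.270e-01  1.571e+00 -2.500e-02 -2.200e-02  2.995e+00 -2.993e+00]
1.7787282151651456e-06 (-1, -1, -1, -1) [ 3.480e-01  5.050e-01 -1.000e-03  4.470e-01 -0.000e+00 -0.000e+00
  3.270e-01  1.571e+00 -2.500e-02 -2.200e-02  1.132e+00 -1.130e+00]
0.0006372435431585277
```

```bash
cat > kin.py <<'E'
from fit import fk
import numpy as np
from scipy.spatial.transform import Rotation as Ro
from scipy.optimize import least_squares
_f=np.load('fit.npy'); P,S=_f[:12],_f[12:]
LO=np.array([-2.7,-.37,-1.27,.24,-1.31,.19,-2.76]);HI=np.array([2.7,2.16,1.26,2.4,4.45,1.91,2.76])
def FK(q): return fk(P,q,S)
def ik(q,X,R,wr=1.,reg=.003):
    def f(v):
        x,r=FK(v); return np.r_[x-X,wr*.3*(r.inv()*R).as_rotvec(),reg*(v-q)]
    return least_squares(f,np.clip(q,LO+1e-4,HI-1e-4),bounds=(LO,HI)).x
def path(q,X1,R,n=12,show=True,**k):
    X0=FK(q)[0]
    for i in range(1,n+1):
        q=ik(q,X0+(np.array(X1)-X0)*i/n,R,**k)
    x,r=FK(q); 
    if show: print('goal',X1,'err',np.round(1e3*np.linalg.norm(x-X1)),'rot',round((r.inv()*R).magnitude(),3),'q',np.round(q,2),'z',np.round(r.as_matrix()[:,2],2))
    return q
E
python3 - <<'E'
from kin import *
import json
q=np.array([-1.338,-.373,-.422,2.396,-.167,1.392,-1.612]); R=FK(q)[1]
for w in [(.1,.2,.4),(.25,.15,.7),(.25,-.1,.85),(.08,-.2,.9),(.08,-.2,.95),(.08,-.2,1.0)]: q=path(q,w,R)
print('ratchet sim')
for i in range(15):
    X,R=FK(q); q=ik(q,X+[0,-.005,.04],R); 
    if i%3==2: X,R=FK(q); print(np.round(X,3),np.round(R.as_matrix()[:,2],2),np.round(q,2))
# bar pose
for th in (.65,.8):
    z=np.array([0,-np.sin(th),-np.cos(th)]); y=np.array([1,.055*0,0]); Rb=Ro.from_matrix(np.c_[np.cross(y,z),y,z])
    q=ik(np.array([-.7,.7,0,1.5,0,1.,-.8]),np.array([.48,.25,.08]),Rb); x,r=FK(q); print(np.round(x,3),(r.inv()*Rb).magnitude(),np.round(q,2))
E
```

```text
goal (0.1, 0.2, 0.4) err 0.0 rot 0.0 q [-1.22 -0.24 -0.16  2.09  0.05  1.57 -1.33] z [ 0.03 -0.29 -0.96]
goal (0.25, 0.15, 0.7) err 29.0 rot 0.114 q [ 0.57 -0.37 -0.91  1.41  0.    1.91 -0.25] z [ 0.14 -0.26 -0.96]
goal (0.25, -0.1, 0.85) err 46.0 rot 0.191 q [ 1.15 -0.37 -0.6   1.17  0.03  1.91  0.63] z [ 0.19 -0.38 -0.9 ]
goal (0.08, -0.2, 0.9) err 67.0 rot 0.21 q [ 1.51 -0.37 -0.25  1.09 -0.04  1.91  1.28] z [ 0.1  -0.47 -0.88]
goal (0.08, -0.2, 0.95) err 71.0 rot 0.29 q [ 1.56 -0.37 -0.26  1.01 -0.06  1.91  1.31] z [ 0.12 -0.54 -0.83]
goal (0.08, -0.2, 1.0) err 77.0 rot 0.368 q [ 1.61 -0.37 -0.26  0.92 -0.08  1.91  1.34] z [ 0.13 -0.6  -0.79]
ratchet sim
[ 0.089 -0.269  1.026] [ 0.16 -0.72 -0.68] [ 1.78 -0.27 -0.33  0.65 -0.15  1.91  1.37]
[ 0.09  -0.291  1.109] [ 0.19 -0.82 -0.54] [ 2.11 -0.14 -0.55  0.33 -0.24  1.91  1.38]
[ 0.088 -0.304  1.172] [ 0.22 -0.91 -0.37] [ 2.7  -0.12 -0.57  0.24 -0.78  1.8   1.46]
[ 0.087 -0.317  1.236] [ 0.23 -0.96 -0.17] [ 2.7  -0.12 -0.51  0.24 -0.86  1.61  1.47]
[ 0.086 -0.33   1.301] [ 0.24 -0.97  0.03] [ 2.7  -0.11 -0.58  0.24 -0.81  1.4   1.47]
[0.48 0.25 0.08] 6.117237528346788e-05 [-0.95  0.84  0.19  1.63  0.33  1.18 -0.99]
[0.48 0.25 0.08] 6.801616578571535e-05 [-1.    0.93  0.22  1.56  0.35  1.3  -1.02]
```

apply_moves --commands '[{"gripper": 0, "xyz": [0.12, 0.75, -0.67], "roll": 0}, {"gripper": 0, "xyz": [0.12, 0.75, -0.67], "roll": 0}, {"gripper": 0, "xyz": [0.12, 0.75, -0.67], "roll": 0}, {"gripper": 0, "xyz": [0.12, 0.75, -0.67], "roll": 0}, {"gripper": 0, "xyz": [0.12, 0.75, -0.67], "roll": 0}, {"gripper": 0, "xyz": [0.12, 0.75, -0.67], "roll": 0}, {"gripper": 0, "xyz": [-0.67, 0.16, -0.45], "roll": 0}, {"gripper": 0, "xyz": [-0.67, 0.16, -0.45], "roll": 0}, {"gripper": 0, "xyz": [-0.67, 0.16, -0.45], "roll": 0}, {"gripper": 0, "xyz": [-0.67, 0.16, -0.45], "roll": 0}, {"gripper": 0, "xyz": [-0.67, 0.16, -0.45], "roll": 0}, {"gripper": 0, "xyz": [-0.67, 0.16, -0.45], "roll": 0}, {"gripper": 0, "xyz": [-0.67, 0.16, -0.45], "roll": 0}, {"gripper": 0, "xyz": [-0.67, 0.16, -0.45], "roll": 0}, {"gripper": 0, "xyz": [-0.67, 0.16, -0.45], "roll": 0}, {"gripper": 0, "xyz": [-0.67, 0.16, -0.45], "roll": 0}]'

```text
t: 7.98
tcp_pos: [0.2346, 0.0434, 0.6348]
eef_rot: [3.118, 0.278, 1.622]
force: [-0.1, 0.8, -1.1]
opening: 0.0002
grip_force: 0.0
```

```bash
python3 -c "
from h import *
st(); to([.15,-.18,.9])"
```

```text
{'t': 7.975, 'joint_pos': [0.172, -0.374, -0.494, 1.606, 0.108, 1.908, -0.2], 'tcp_pos': [0.235, 0.043, 0.635], 'eef_rot': [3.118, 0.278, 1.622], 'force': [-0.081, 0.775, -1.124], 'grip_force': 0.0, 'opening': 0.0}
[[-0.05, 0.998, 0.038], [0.96, 0.058, -0.273], [-0.274, 0.023, -0.961]]
units [-7.08 -2.28 -4.93]
```

apply_moves --commands '[{"gripper": 0, "xyz": [-0.7, -0.23, -0.5], "roll": 0}, {"gripper": 0, "xyz": [-0.7, -0.23, -0.5], "roll": 0}, {"gripper": 0, "xyz": [-0.7, -0.23, -0.5], "roll": 0}, {"gripper": 0, "xyz": [-0.7, -0.23, -0.5], "roll": 0}, {"gripper": 0, "xyz": [-0.7, -0.23, -0.5], "roll": 0}, {"gripper": 0, "xyz": [-0.7, -0.23, -0.5], "roll": 0}, {"gripper": 0, "xyz": [-0.7, -0.23, -0.5], "roll": 0}, {"gripper": 0, "xyz": [-0.7, -0.23, -0.5], "roll": 0}, {"gripper": 0, "xyz": [-0.7, -0.23, -0.5], "roll": 0}, {"gripper": 0, "xyz": [-0.7, -0.23, -0.5], "roll": 0}]'

```text
t: 9.22
tcp_pos: [0.2202, -0.2173, 0.796]
eef_rot: [3.034, 0.328, 1.616]
force: [0.8, 0.1, 0.7]
opening: 0.0002
grip_force: 0.0
```

```bash
python3 -c "
from h import *
st(); to([.15,-.18,.95])"
```

```text
{'t': 9.225, 'joint_pos': [1.497, -0.327, -0.545, 1.177, -0.087, 1.909, 0.968], 'tcp_pos': [0.22, -0.217, 0.796], 'eef_rot': [3.034, 0.328, 1.616], 'force': [0.768, 0.123, 0.699], 'grip_force': 0.0, 'opening': 0.0}
[[-0.043, 0.992, 0.122], [0.946, 0.079, -0.315], [-0.322, 0.101, -0.941]]
units [-0.29 -1.28 -4.13]
```

apply_moves --commands '[{"gripper": 0, "xyz": [-0.05, -0.2, -0.8], "roll": 0}, {"gripper": 0, "xyz": [-0.05, -0.2, -0.8], "roll": 0}, {"gripper": 0, "xyz": [-0.05, -0.2, -0.8], "roll": 0}, {"gripper": 0, "xyz": [-0.05, -0.2, -0.8], "roll": 0}, {"gripper": 0, "xyz": [-0.05, -0.2, -0.8], "roll": 0}, {"gripper": 0, "xyz": [-0.05, -0.2, -0.8], "roll": 0}]'

```text
t: 9.98
tcp_pos: [0.223, -0.2511, 0.8514]
eef_rot: [3.033, 0.447, 1.63]
force: [0.2, 0.2, -0.3]
opening: 0.0004
grip_force: 0.0
```

```bash
python3 -c "
from h import *
st(); to([.15,-.18,1.0])"
```

```text
{'t': 9.975, 'joint_pos': [1.482, -0.26, -0.585, 1.022, 0.025, 1.909, 0.98], 'tcp_pos': [0.223, -0.251, 0.851], 'eef_rot': [3.033, 0.447, 1.63], 'force': [0.186, 0.166, -0.255], 'grip_force': 0.0, 'opening': 0.0}
[[-0.053, 0.99, 0.134], [0.9, 0.106, -0.423], [-0.432, 0.098, -0.896]]
units [ 0.09 -1.25 -4.33]
```

apply_moves --commands '[{"gripper": 0, "xyz": [-0.05, -0.2, -0.95], "roll": 0}, {"gripper": 0, "xyz": [-0.05, -0.2, -0.95], "roll": 0}, {"gripper": 0, "xyz": [-0.05, -0.2, -0.95], "roll": 0}, {"gripper": 0, "xyz": [-0.05, -0.2, -0.95], "roll": 0}, {"gripper": 0, "xyz": [-0.05, -0.2, -0.95], "roll": 0}, {"gripper": 0, "xyz": [-0.05, -0.2, -0.95], "roll": 0}]'

```text
t: 10.72
tcp_pos: [0.2629, -0.2917, 0.9259]
eef_rot: [3.083, 0.62, 1.701]
force: [-0.4, -0.5, 0.3]
opening: 0.0007
grip_force: 0.0
```

```bash
python3 -c "
from h import *
st(); to([.15,-.18,1.0])"
```

```text
{'t': 10.725, 'joint_pos': [2.003, -0.168, -1.143, 0.748, 0.149, 1.909, 1.061], 'tcp_pos': [0.263, -0.292, 0.926], 'eef_rot': [3.083, 0.62, 1.701], 'force': [-0.435, -0.508, 0.294], 'grip_force': 0.0, 'opening': 0.001}
[[-0.105, 0.985, 0.133], [0.807, 0.163, -0.568], [-0.581, 0.048, -0.812]]
units [ 1.47 -2.24 -3.47]
```

apply_moves --commands '[{"gripper": 0, "xyz": [0.1, -0.3, -1], "roll": 0}, {"gripper": 0, "xyz": [0.1, -0.3, -1], "roll": 0}, {"gripper": 0, "xyz": [0.1, -0.3, -1], "roll": 0}]'

```text
t: 11.1
tcp_pos: [0.2463, -0.2535, 0.9826]
eef_rot: [3.087, 0.756, 1.736]
force: [0.1, 0.7, 0.0]
opening: 0.0004
grip_force: 0.0
```

```bash
python3 -c "
from h import *
st()"
```

```text
{'t': 11.1, 'joint_pos': [1.939, -0.238, -0.978, 0.661, 0.096, 1.909, 1.154], 'tcp_pos': [0.246, -0.254, 0.983], 'eef_rot': [3.087, 0.756, 1.736], 'force': [0.112, 0.692, 0.019], 'grip_force': 0.0, 'opening': 0.0}
[[-0.12, 0.979, 0.167], [0.718, 0.201, -0.667], [-0.686, 0.04, -0.726]]
```

Run:
```python
from kin import *
from h import r,to
o=r.get_obs(); q=np.array(o['joint_pos']); R=Ro.from_euler('xyz',o['eef_rot']); print(FK(q)[0],o['tcp_pos'])
M=R.as_matrix(); prev=np.array(o['tcp_pos'])
for w in [(.22,-.1,.8),(.28,.2,.6),(.4,.4,.4),(.47,.37,.17),(.475,.255,.06)]:
    print('units',np.round(M.T@(np.array(w)-prev)/.04,2)); prev=np.array(w); q=path(q,w,R)
```

```text
[ 0.24625472 -0.25283505  0.98311521] [ 0.24627362 -0.25352495  0.98264798]
units [ 5.97 -0.05  0.65]
goal (0.22, -0.1, 0.8) err 40.0 rot 0.022 q [ 0.47 -0.37 -0.55  1.36  0.58  1.91  0.36] z [ 0.15 -0.66 -0.74]
units [ 8.63  2.78 -1.12]
goal (0.28, 0.2, 0.6) err 39.0 rot 0.134 q [ 0.56 -0.37 -1.27  1.6   0.31  1.82 -0.38] z [ 0.25 -0.57 -0.78]
units [6.66 3.74 0.8 ]
goal (0.4, 0.4, 0.4) err 0.0 rot 0.0 q [-1.09  0.59 -0.06  1.27  0.5   1.88 -0.96] z [ 0.17 -0.67 -0.73]
units [3.2  1.33 4.97]
goal (0.47, 0.37, 0.17) err 0.0 rot 0.0 q [-0.99  0.83 -0.04  1.42  0.54  1.5  -1.05] z [ 0.17 -0.67 -0.73]
units [-0.19 -0.57  3.94]
goal (0.475, 0.255, 0.06) err 0.0 rot 0.0 q [-0.91  0.87 -0.01  1.68  0.63  1.19 -1.15] z [ 0.17 -0.67 -0.73]
```

Run:
```python
from kin import *
from h import r,to
o=r.get_obs(); q0=np.array(o['joint_pos']); R=Ro.from_euler('xyz',o['eef_rot'])
M=R.as_matrix()
for W in ([(.32,-.2,.8),(.4,-.05,.6),(.4,.2,.55),(.42,.4,.35)],[(.38,-.2,.7),(.42,0,.6),(.42,.2,.5),(.42,.4,.35)]):
  prev=np.array(o['tcp_pos']);q=q0;print()
  for w in W:
    print('units',np.round(M.T@(np.array(w)-prev)/.04,2)); prev=np.array(w); q=path(q,w,R)
```

```text
units [3.87 1.89 2.73]
goal (0.32, -0.2, 0.8) err 0.0 rot 0.0 q [ 1.14 -0.37 -0.73  1.33  0.35  1.6   0.67] z [ 0.17 -0.67 -0.73]
units [5.88 2.51 1.46]
goal (0.4, -0.05, 0.6) err 0.0 rot 0.0 q [ 1.1  -0.35 -1.21  1.67  0.43  1.49  0.06] z [ 0.17 -0.67 -0.73]
units [ 5.34  1.21 -3.26]
goal (0.4, 0.2, 0.55) err 71.0 rot 0.256 q [ 0.73 -0.37 -1.27  1.69  0.29  1.51 -0.27] z [ 0.34 -0.49 -0.8 ]
units [6.96 1.3  0.38]
goal (0.42, 0.4, 0.35) err 0.0 rot 0.0 q [-0.88  0.67 -0.37  1.29  0.63  1.88 -1.08] z [ 0.17 -0.67 -0.73]

units [5.41 3.26 4.8 ]
goal (0.38, -0.2, 0.7) err 0.0 rot 0.0 q [ 1.26 -0.37 -0.91  1.53  0.34  1.41  0.52] z [ 0.17 -0.67 -0.73]
units [ 5.18  1.88 -1.35]
goal (0.42, 0, 0.6) err 14.0 rot 0.051 q [ 1.1  -0.37 -1.27  1.64  0.38  1.49  0.03] z [ 0.21 -0.64 -0.74]
units [ 5.3   0.91 -1.52]
goal (0.42, 0.2, 0.5) err 81.0 rot 0.292 q [ 0.73 -0.37 -1.27  1.79  0.27  1.39 -0.29] z [ 0.36 -0.46 -0.81]
units [ 6.16  0.86 -0.61]
goal (0.42, 0.4, 0.35) err 0.0 rot 0.0 q [-0.83  0.69 -0.47  1.28  0.67  1.91 -1.11] z [ 0.17 -0.67 -0.73]
```

Run:
```python
from kin import *
from h import r
o=r.get_obs(); R=Ro.from_euler('xyz',o['eef_rot']); rng=np.random.default_rng(0)
for w in [(.25,-.2,.85),(.3,-.2,.8),(.35,-.15,.7),(.4,0,.6),(.4,0,.45),(.45,.1,.6),(.45,.1,.5),(.4,.2,.5),(.5,.2,.5),(.42,.3,.45)]:
    sols=[]
    for k in range(25):
        q=ik(rng.uniform(np.maximum(LO,-1.5),np.minimum(HI,2)),np.array(w),R,reg=1e-5); x,rr=FK(q)
        if np.linalg.norm(x-w)<2e-3 and (rr.inv()*R).magnitude()<.01: sols.append(q)
    sols=np.array(sols)
    if len(sols): print(w,len(sols),'j1',np.round([sols[:,0].min(),sols[:,0].max()],2),'j3',np.round([sols[:,2].min(),sols[:,2].max()],2), np.round(sols[np.argmin(abs(sols[:,2]))],2))
    else: print(w,'none')
```

```text
(0.25, -0.2, 0.85) 20 j1 [0.22 0.72] j3 [-0.45 -0.25] [ 0.22 -0.33 -0.25  1.26  0.7   1.91  0.5 ]
(0.3, -0.2, 0.8) 24 j1 [-0.15  0.94] j3 [-0.61 -0.06] [-0.15 -0.3  -0.06  1.38  0.79  1.9   0.31]
(0.35, -0.15, 0.7) 23 j1 [-0.64  0.9 ] j3 [-0.78  0.17] [-0.34 -0.27 -0.03  1.6   0.78  1.82  0.02]
(0.4, 0, 0.6) 24 j1 [-1.37  0.74] j3 [-1.27  0.61] [-0.73 -0.08  0.05  1.68  0.71  1.84 -0.4 ]
(0.4, 0, 0.45) 24 j1 [-1.87  0.53] j3 [-1.22  1.1 ] [-0.63 -0.01 -0.04  1.96  0.67  1.57 -0.62]
(0.45, 0.1, 0.6) 24 j1 [-1.57 -0.7 ] j3 [-0.08  0.94] [-0.78  0.12  0.02  1.48  0.68  1.9  -0.47]
(0.45, 0.1, 0.5) 22 j1 [-1.48  0.1 ] j3 [-1.08  0.84] [-0.76  0.15 -0.    1.67  0.65  1.73 -0.61]
(0.4, 0.2, 0.5) 22 j1 [-1.79 -0.6 ] j3 [-0.45  1.08] [-0.94  0.21 -0.03  1.59  0.57  1.85 -0.77]
(0.5, 0.2, 0.5) 24 j1 [-1.53 -0.49] j3 [-0.48  1.1 ] [-0.86  0.35  0.05  1.42  0.62  1.8  -0.61]
(0.42, 0.3, 0.45) 23 j1 [-1.75 -0.81] j3 [-0.32  1.26] [-1.01  0.41 -0.02  1.43  0.54  1.85 -0.85]
```

apply_moves --commands '[{"gripper": 0, "xyz": [0.8, 0.35, 0.48], "roll": 0}, {"gripper": 0, "xyz": [0.8, 0.35, 0.48], "roll": 0}, {"gripper": 0, "xyz": [0.8, 0.35, 0.48], "roll": 0}, {"gripper": 0, "xyz": [0.8, 0.35, 0.48], "roll": 0}, {"gripper": 0, "xyz": [0.8, 0.35, 0.48], "roll": 0}, {"gripper": 0, "xyz": [0.8, 0.35, 0.48], "roll": 0}, {"gripper": 0, "xyz": [0.8, 0.35, 0.48], "roll": 0}, {"gripper": 0, "xyz": [0.8, 0.35, 0.48], "roll": 0}]'

```text
t: 12.1
tcp_pos: [0.3481, -0.1518, 0.7078]
eef_rot: [3.084, 0.751, 1.734]
force: [1.4, 0.8, -0.2]
opening: 0.0005
grip_force: 0.0
```

```bash
python3 -c "
from h import *
st(); to([.4,0,.5])"
```

```text
{'t': 12.1, 'joint_pos': [0.877, -0.358, -0.759, 1.552, 0.451, 1.557, 0.363], 'tcp_pos': [0.348, -0.152, 0.708], 'eef_rot': [3.084, 0.751, 1.734], 'force': [1.408, 0.81, -0.201], 'grip_force': 0.0, 'opening': 0.001}
[[-0.119, 0.979, 0.167], [0.721, 0.201, -0.663], [-0.683, 0.042, -0.73]]
units [6.13 1.82 1.49]
```

apply_moves --commands '[{"gripper": 0, "xyz": [0.61, 0.18, 0.15], "roll": 0}, {"gripper": 0, "xyz": [0.61, 0.18, 0.15], "roll": 0}, {"gripper": 0, "xyz": [0.61, 0.18, 0.15], "roll": 0}, {"gripper": 0, "xyz": [0.61, 0.18, 0.15], "roll": 0}, {"gripper": 0, "xyz": [0.61, 0.18, 0.15], "roll": 0}, {"gripper": 0, "xyz": [0.61, 0.18, 0.15], "roll": 0}, {"gripper": 0, "xyz": [0.61, 0.18, 0.15], "roll": 0}, {"gripper": 0, "xyz": [0.61, 0.18, 0.15], "roll": 0}, {"gripper": 0, "xyz": [0.61, 0.18, 0.15], "roll": 0}, {"gripper": 0, "xyz": [0.61, 0.18, 0.15], "roll": 0}]'

```text
t: 13.35
tcp_pos: [0.3997, -0.0033, 0.5013]
eef_rot: [3.083, 0.752, 1.727]
force: [-0.6, -0.2, 0.1]
opening: 0.0005
grip_force: 0.0
```

```bash
python3 -c "
from h import *
st(); to([.43,.16,.48])"
```

```text
{'t': 13.35, 'joint_pos': [0.643, -0.013, -1.255, 1.831, 0.681, 1.624, -0.504], 'tcp_pos': [0.4, -0.003, 0.501], 'eef_rot': [3.083, 0.752, 1.727], 'force': [-0.596, -0.181, 0.13], 'grip_force': 0.0, 'opening': 0.001}
[[-0.114, 0.98, 0.164], [0.721, 0.195, -0.664], [-0.683, 0.043, -0.729]]
units [ 3.22  1.52 -2.2 ]
```

Run:
```python
from kin import *
from h import r
o=r.get_obs(); q0=np.array(o['joint_pos']); R=Ro.from_euler('xyz',o['eef_rot']);M=R.as_matrix()
for W in ([(.43,.16,.48)],[(.5,.05,.5),(.5,.2,.5)],[(.45,.0,.4),(.45,.2,.45)],[(.35,.0,.45),(.35,.1,.45),(.4,.25,.45)],[(.3,.1,.5),(.3,.2,.5),(.4,.3,.45)]):
    q=q0;print()
    for w in W: q=path(q,w,R,reg=.001)
```

```text
goal (0.43, 0.16, 0.48) err 0.0 rot 0.0 q [-0.17  0.32 -0.89  1.61  0.75  1.91 -0.88] z [ 0.16 -0.66 -0.73]

goal (0.5, 0.05, 0.5) err 0.0 rot 0.0 q [ 0.28  0.37 -1.18  1.59  0.93  1.89 -0.7 ] z [ 0.16 -0.66 -0.73]
goal (0.5, 0.2, 0.5) err 0.0 rot 0.0 q [-0.48  0.39 -0.49  1.39  0.75  1.91 -0.74] z [ 0.16 -0.66 -0.73]

goal (0.45, 0.0, 0.4) err 0.0 rot 0.0 q [ 0.42  0.31 -1.2   1.9   0.89  1.65 -0.82] z [ 0.16 -0.66 -0.73]
goal (0.45, 0.2, 0.45) err 0.0 rot 0.0 q [-0.29  0.41 -0.82  1.55  0.77  1.91 -0.94] z [ 0.16 -0.66 -0.73]

goal (0.35, 0.0, 0.45) err 0.0 rot 0.0 q [ 0.63 -0.14 -1.22  1.99  0.57  1.49 -0.52] z [ 0.16 -0.66 -0.73]
goal (0.35, 0.1, 0.45) err 0.0 rot 0.0 q [ 0.23  0.19 -1.27  1.86  0.67  1.82 -0.94] z [ 0.16 -0.66 -0.73]
goal (0.4, 0.25, 0.45) err 0.0 rot 0.0 q [-0.57  0.37 -0.6   1.54  0.65  1.91 -1.  ] z [ 0.16 -0.66 -0.73]

goal (0.3, 0.1, 0.5) err 0.0 rot 0.0 q [ 0.33 -0.04 -1.27  1.84  0.53  1.81 -0.76] z [ 0.16 -0.66 -0.73]
goal (0.3, 0.2, 0.5) err 0.0 rot 0.0 q [-1.17  0.1   0.04  1.72  0.47  1.91 -0.92] z [ 0.16 -0.66 -0.73]
goal (0.4, 0.3, 0.45) err 0.0 rot 0.0 q [-1.11  0.39  0.08  1.47  0.49  1.83 -0.85] z [ 0.16 -0.66 -0.73]
```

apply_moves --commands '[{"gripper": 0, "xyz": [0.46, 0.22, -0.31], "roll": 0}, {"gripper": 0, "xyz": [0.46, 0.22, -0.31], "roll": 0}, {"gripper": 0, "xyz": [0.46, 0.22, -0.31], "roll": 0}, {"gripper": 0, "xyz": [0.46, 0.22, -0.31], "roll": 0}, {"gripper": 0, "xyz": [0.46, 0.22, -0.31], "roll": 0}, {"gripper": 0, "xyz": [0.46, 0.22, -0.31], "roll": 0}, {"gripper": 0, "xyz": [0.46, 0.22, -0.31], "roll": 0}, {"gripper": 0, "xyz": [0.71, 0.09, -0.23], "roll": 0}, {"gripper": 0, "xyz": [0.71, 0.09, -0.23], "roll": 0}, {"gripper": 0, "xyz": [0.71, 0.09, -0.23], "roll": 0}, {"gripper": 0, "xyz": [0.71, 0.09, -0.23], "roll": 0}, {"gripper": 0, "xyz": [0.71, 0.09, -0.23], "roll": 0}, {"gripper": 0, "xyz": [0.71, 0.09, -0.23], "roll": 0}, {"gripper": 0, "xyz": [0.71, 0.09, -0.23], "roll": 0}, {"gripper": 0, "xyz": [0.71, 0.09, -0.23], "roll": 0}]'

```text
t: 15.22
tcp_pos: [0.4196, 0.3799, 0.3787]
eef_rot: [3.085, 0.751, 1.732]
force: [-0.1, 0.9, 0.6]
opening: 0.0003
grip_force: 0.0
```

```bash
python3 -c "
from h import *
st(); to([.47,.365,.17])"
```

```text
{'t': 15.225, 'joint_pos': [-0.838, 0.62, -0.408, 1.31, 0.641, 1.904, -1.064], 'tcp_pos': [0.42, 0.38, 0.379], 'eef_rot': [3.085, 0.751, 1.732], 'force': [-0.101, 0.932, 0.551], 'grip_force': 0.0, 'opening': 0.0}
[[-0.118, 0.979, 0.165], [0.722, 0.199, -0.663], [-0.682, 0.041, -0.73]]
units [3.14 0.94 4.26]
```

apply_moves --commands '[{"gripper": 0, "xyz": [0.5, 0.1, 0.79], "roll": 0}, {"gripper": 0, "xyz": [0.5, 0.1, 0.79], "roll": 0}, {"gripper": 0, "xyz": [0.5, 0.1, 0.79], "roll": 0}, {"gripper": 0, "xyz": [0.5, 0.1, 0.79], "roll": 0}, {"gripper": 0, "xyz": [0.5, 0.1, 0.79], "roll": 0}, {"gripper": 0, "xyz": [0.5, 0.1, 0.79], "roll": 1}, {"gripper": 0, "xyz": [0, 0, 0], "roll": 0}]'

```text
t: 16.1
tcp_pos: [0.4599, 0.3428, 0.158]
eef_rot: [3.016, 0.748, 1.626]
force: [-0.5, -0.6, 1.0]
opening: 0.0002
grip_force: 0.0
```

Run:
```python
from h import *
st(); to([.485,.252,.06])
a=snap('side','s1'); w=snap('wrist','w1')
fa=cv2.resize(a['frame'][180:350,190:440],None,fx=3.2,fy=3.2,interpolation=cv2.INTER_CUBIC)
cv2.imwrite('pics/s1c.png',fa)
print(proj(a,a['obs']['tcp_pos']), proj(a,[.441,.25,.091]),proj(a,[.556,.256,.091]))
```

```text
{'t': 16.1, 'joint_pos': [-0.785, 0.833, -0.352, 1.494, 0.713, 1.55, -1.285], 'tcp_pos': [0.46, 0.343, 0.158], 'eef_rot': [3.016, 0.748, 1.626], 'force': [-0.493, -0.647, 0.986], 'grip_force': 0.0, 'opening': 0.0}
[[-0.041, 0.986, 0.163], [0.732, 0.14, -0.666], [-0.68, 0.092, -0.728]]
units [-0.02  0.07  3.4 ]
[272.52443808 321.97916498] [302.0510781  314.32581945] [251.36939691 302.24336584]
```

View pics/s1c.png

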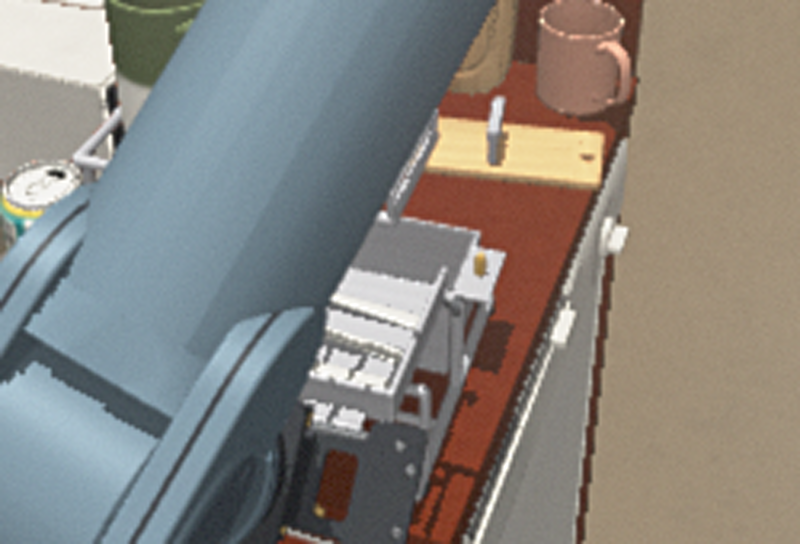

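View pics/w1.png

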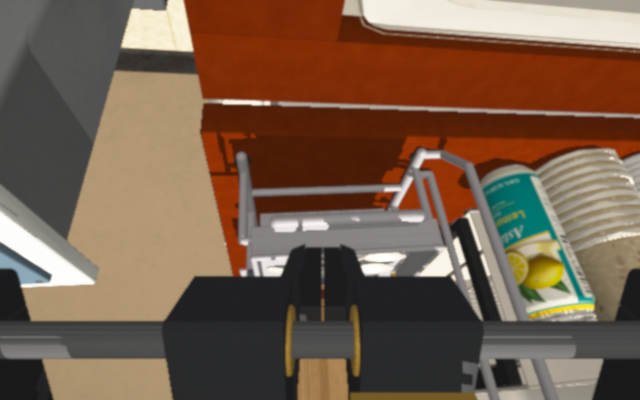

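The side view is mostly blocked by the arm, but it shows the tray still at rest. The wrist view shows closed fingertips at (322,250), the bar at row ~217 (cols 275–425), and a frame wire at row ~190 whose height I'll check.

Run:
```python
from h import *
w=load('w1')
for z in (.0,.04,.08): print('wire',z,np.round(onz(w,(330,190),z),3))
print('bar',np.round(onz(w,(275,222),.091),3),np.round(onz(w,(425,215),.091),3), 'barC', np.round(onz(w,(350,218),.091),3))
print('tcp',proj(w,w['obs']['tcp_pos']))
print('box',np.round(proj(w,[.485,.252,.06]),1),'barpred',np.round(proj(w,[.441,.25,.091]),1),np.round(proj(w,[.556,.256,.091]),1), 'post',np.round(onz(w,(242,155),0.09),3),np.round(onz(w,(418,155),0.09),3))
```

```text
wire 0.0 [0.513 0.146 0.   ]
wire 0.04 [0.498 0.212 0.04 ]
wire 0.08 [0.483 0.278 0.08 ]
bar [0.443 0.249 0.091] [0.563 0.256 0.091] barC [0.502 0.254 0.091]
tcp [322.18334821 264.24394181]
box [325.1 185.7] barpred [272.  221.7] [416.2 215.4] post [0.423 0.333 0.09 ] [0.527 0.335 0.09 ]
```

apply_moves --commands '[{"gripper": 0, "xyz": [0.03, 0, 0.55], "roll": 0}, {"gripper": 0, "xyz": [0, 0, 0.55], "roll": 0}, {"gripper": 0, "xyz": [0, 0, 0.55], "roll": 0}, {"gripper": 0, "xyz": [0, 0, 0.55], "roll": 0}, {"gripper": 0, "xyz": [0, 0, 0.55], "roll": 0}, {"gripper": 0, "xyz": [0, 0, 0.5], "roll": 0}, {"gripper": 0, "xyz": [0, 0, 0], "roll": 0}]'

```text
t: 17.08
tcp_pos: [0.4813, 0.2577, 0.0635]
eef_rot: [3.013, 0.746, 1.625]
force: [0.7, 1.1, -0.0]
opening: 0.0
grip_force: 0.0
```

Run:
```python
from h import *
st()
# per-step lift units: bar arc
from scipy.spatial.transform import Rotation as Ro
o=r.get_obs(); M=Ro.from_euler('xyz',o['eef_rot']).as_matrix()
a0=np.arctan2(5,140);L=.1401
b=lambda a:np.array([0.055*L*(1-np.cos(a)),L*np.cos(a0+a),L*np.sin(a0+a)])
print('10mm up',np.round(M.T@[0,0,.01]/.04,3))
for a in np.arange(.1,.71,.1): print(round(a,1),np.round(M.T@(b(a)-b(a-.1))/.04,3), np.round(b(a)-b(0),3))
```

```text
{'t': 17.075, 'joint_pos': [-0.698, 0.899, -0.306, 1.655, 0.808, 1.332, -1.352], 'tcp_pos': [0.481, 0.258, 0.063], 'eef_rot': [3.013, 0.746, 1.625], 'force': [0.727, 1.1, -0.032], 'grip_force': 0.0, 'opening': 0.0}
[[-0.04, 0.986, 0.165], [0.733, 0.141, -0.665], [-0.679, 0.094, -0.728]]
10mm up [-0.17   0.024 -0.182]
0.1 [-0.259  0.03  -0.234] [ 0.    -0.001  0.014]
0.2 [-0.281  0.026 -0.207] [ 0.    -0.004  0.028]
0.3 [-0.301  0.023 -0.178] [ 0.    -0.008  0.041]
0.4 [-0.317  0.019 -0.148] [ 0.001 -0.013  0.054]
0.5 [-0.33   0.015 -0.115] [ 0.001 -0.02   0.067]
0.6 [-0.34   0.01  -0.082] [ 0.001 -0.027  0.078]
0.7 [-0.347  0.006 -0.048] [ 0.002 -0.036  0.089]
```

apply_moves --commands '[{"gripper": 0, "xyz": [-0.09, 0.01, -0.09], "roll": 0}, {"gripper": 0, "xyz": [-0.09, 0.01, -0.09], "roll": 0}, {"gripper": 0, "xyz": [-0.13, 0.015, -0.12], "roll": 0}, {"gripper": 0, "xyz": [-0.13, 0.015, -0.12], "roll": 0}, {"gripper": 0, "xyz": [-0.14, 0.013, -0.1], "roll": 0}, {"gripper": 0, "xyz": [-0.14, 0.013, -0.1], "roll": 0}, {"gripper": 0, "xyz": [-0.15, 0.012, -0.09], "roll": 0}, {"gripper": 0, "xyz": [-0.15, 0.012, -0.09], "roll": 0}, {"gripper": 0, "xyz": [-0.16, 0.01, -0.075], "roll": 0}, {"gripper": 0, "xyz": [-0.16, 0.01, -0.075], "roll": 0}, {"gripper": 0, "xyz": [0, 0, 0], "roll": 0}, {"gripper": 0, "xyz": [0, 0, 0], "roll": 0}]'

```text
t: 18.58
tcp_pos: [0.4818, 0.2481, 0.1295]
eef_rot: [3.01, 0.74, 1.626]
force: [0.3, 6.7, -1.8]
opening: 0.0004
grip_force: 2.6
```

Run:
```python
from h import *
st()
a=snap('side','s2'); w=snap('wrist','w2'); t=snap('top','t2')
fa=cv2.resize(a['frame'][190:330,225:365],(400,400),interpolation=cv2.INTER_CUBIC)
ft=cv2.resize(t['frame'][150:250,205:305],(400,400),interpolation=cv2.INTER_CUBIC)
cv2.imwrite('pics/c2.png',np.hstack([fa,ft]))
```

```text
{'t': 18.575, 'joint_pos': [-0.673, 0.783, -0.325, 1.683, 0.778, 1.387, -1.288], 'tcp_pos': [0.482, 0.248, 0.13], 'eef_rot': [3.01, 0.74, 1.626], 'force': [0.299, 6.713, -1.804], 'grip_force': 2.647, 'opening': 0.0}
[[-0.04, 0.985, 0.168], [0.737, 0.143, -0.66], [-0.674, 0.097, -0.732]]
```

View pics/c2.png

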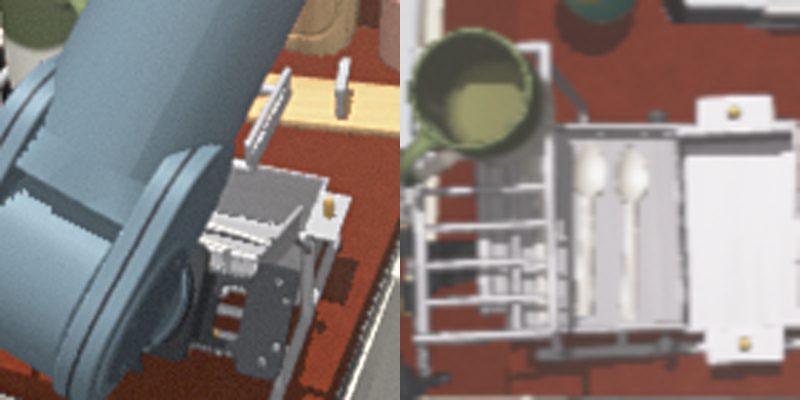

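apply_moves --commands '[{"gripper": 0, "xyz": [-0.165, 0.008, -0.06], "roll": 0}, {"gripper": 0, "xyz": [-0.165, 0.008, -0.06], "roll": 0}, {"gripper": 0, "xyz": [-0.17, 0.005, -0.045], "roll": 0}, {"gripper": 0, "xyz": [-0.17, 0.005, -0.045], "roll": 0}, {"gripper": 0, "xyz": [0, 0, 0], "roll": 0}, {"gripper": 0, "xyz": [0, 0, 0], "roll": 0}, {"gripper": 0, "xyz": [0, 0, 0], "roll": 0}, {"gripper": 0, "xyz": [0, 0, 0], "roll": 0}, {"gripper": 0, "xyz": [0, 0, 0], "roll": 0}, {"gripper": 0, "xyz": [0, 0, 0], "roll": 0}]'

```text
t: 19.98
tcp_pos: [0.4826, 0.2323, 0.1532]
eef_rot: [3.011, 0.744, 1.625]
force: [1.0, 4.0, -1.4]
opening: 0.0005
grip_force: 1.8
```

Run:
```python
from h import *
st()
a=snap('side','s3'); t=snap('top','t3')
fa=cv2.resize(a['frame'][190:330,225:365],(400,400),interpolation=cv2.INTER_CUBIC)
ft=cv2.resize(t['frame'][150:250,205:305],(400,400),interpolation=cv2.INTER_CUBIC)
cv2.imwrite('pics/c3.png',np.hstack([fa,ft]))
```

```text
{'t': 19.975, 'joint_pos': [-0.652, 0.735, -0.326, 1.707, 0.772, 1.4, -1.26], 'tcp_pos': [0.483, 0.232, 0.153], 'eef_rot': [3.011, 0.744, 1.625], 'force': [0.963, 3.995, -1.352], 'grip_force': 1.79, 'opening': 0.001}
[[-0.04, 0.985, 0.167], [0.735, 0.142, -0.663], [-0.677, 0.096, -0.73]]
```

View pics/c3.png

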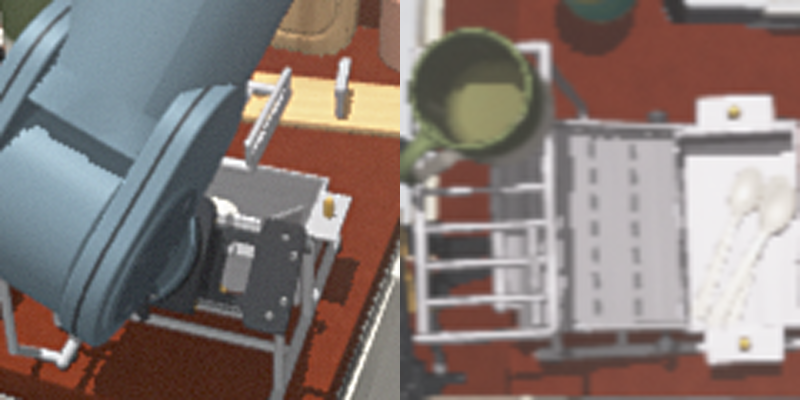

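apply_moves --commands '[{"gripper": 0, "xyz": [-0.15, 0.004, -0.03], "roll": 0}, {"gripper": 0, "xyz": [0, 0, 0], "roll": 0}, {"gripper": 0, "xyz": [0, 0, 0], "roll": 0}, {"gripper": 0, "xyz": [0, 0, 0], "roll": 0}]'

```text
t: 20.58
tcp_pos: [0.4827, 0.2286, 0.1582]
eef_rot: [3.011, 0.744, 1.625]
force: [0.8, 2.3, -1.7]
opening: 0.0
grip_force: 1.5
```

Run:
```python
from h import *
st()
w=snap('wrist','w4'); t=snap('top','t4')
ft=cv2.resize(t['frame'][160:240,230:310],(400,400),interpolation=cv2.INTER_CUBIC)
fo=cv2.resize(load('t2')['frame'][160:240,200:280],(400,400),interpolation=cv2.INTER_CUBIC)
ft2=cv2.resize(t['frame'][160:240,200:280],(400,400),interpolation=cv2.INTER_CUBIC)
top=np.hstack([ft[:300],cv2.resize(w['frame'],(400,250))[:,:]]) if 0 else None
A=np.zeros((600,800,3),np.uint8)
A[:300,:400]=cv2.resize(ft,(400,400))[60:360]; A[:300,400:]=cv2.resize(w['frame'][150:390,100:420],(400,300))
A[300:,:400]=fo[80:380]; A[300:,400:]=ft2[80:380]
cv2.imwrite('pics/c4.png',A)
```

```text
{'t': 20.575, 'joint_pos': [-0.647, 0.724, -0.327, 1.713, 0.771, 1.401, -1.254], 'tcp_pos': [0.483, 0.229, 0.158], 'eef_rot': [3.011, 0.744, 1.625], 'force': [0.779, 2.342, -1.689], 'grip_force': 1.48, 'opening': 0.0}
[[-0.04, 0.985, 0.166], [0.735, 0.142, -0.663], [-0.677, 0.096, -0.73]]
```

View pics/c4.png

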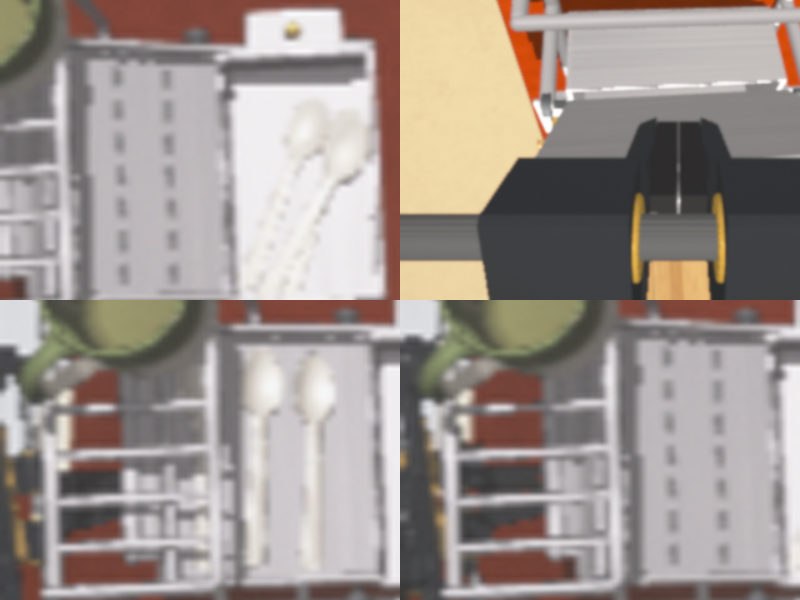

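apply_moves --commands '[{"gripper": 0, "xyz": [0.15, -0.004, 0.03], "roll": 0}, {"gripper": 0, "xyz": [0.17, -0.005, 0.045], "roll": 0}, {"gripper": 0, "xyz": [0.17, -0.005, 0.045], "roll": 0}, {"gripper": 0, "xyz": [0.165, -0.008, 0.06], "roll": 0}, {"gripper": 0, "xyz": [0.165, -0.008, 0.06], "roll": 0}, {"gripper": 0, "xyz": [0.16, -0.01, 0.075], "roll": 0}, {"gripper": 0, "xyz": [0.16, -0.01, 0.075], "roll": 0}, {"gripper": 0, "xyz": [0.15, -0.012, 0.09], "roll": 0}, {"gripper": 0, "xyz": [0.15, -0.012, 0.09], "roll": 0}, {"gripper": 0, "xyz": [0.14, -0.013, 0.1], "roll": 0}, {"gripper": 0, "xyz": [0.14, -0.013, 0.1], "roll": 0}, {"gripper": 0, "xyz": [0.13, -0.015, 0.12], "roll": 0}, {"gripper": 0, "xyz": [0.13, -0.015, 0.12], "roll": 0}, {"gripper": 0, "xyz": [0.09, -0.01, 0.09], "roll": 0}, {"gripper": 0, "xyz": [0.09, -0.01, 0.09], "roll": 0}, {"gripper": 0, "xyz": [0, 0, 0], "roll": 0}]'

```text
t: 22.68
tcp_pos: [0.4814, 0.2594, 0.0643]
eef_rot: [3.011, 0.744, 1.625]
force: [1.1, -0.3, 0.5]
opening: 0.0003
grip_force: 0.0
```

Run:
```python
from h import *
st(); to([.48,.257,.063])
```

```text
{'t': 22.675, 'joint_pos': [-0.699, 0.898, -0.307, 1.654, 0.807, 1.332, -1.352], 'tcp_pos': [0.481, 0.259, 0.064], 'eef_rot': [3.011, 0.744, 1.625], 'force': [1.117, -0.279, 0.506], 'grip_force': 0.0, 'opening': 0.0}
[[-0.04, 0.985, 0.166], [0.734, 0.142, -0.664], [-0.677, 0.096, -0.729]]
units [-0.02 -0.05  0.06]
```

apply_moves --commands '[{"gripper": 0, "xyz": [0, 0, -0.7], "roll": 0}, {"gripper": 0, "xyz": [0, 0, -1], "roll": 0}, {"gripper": 0, "xyz": [0, 0, -1], "roll": 0}, {"gripper": 0, "xyz": [0, 0, -1], "roll": 0}]'

```text
t: 23.18
tcp_pos: [0.4565, 0.3585, 0.1738]
eef_rot: [3.01, 0.744, 1.624]
force: [-0.7, 0.3, -0.5]
opening: 0.0005
grip_force: 0.0
```

Run:
```python
from kin import *
from h import r,st
st()
o=r.get_obs(); q0=np.array(o['joint_pos']); R0=Ro.from_euler('xyz',o['eef_rot']);M=R0.as_matrix()
for W,push in (([(.25,.42,.4),(-.05,.35,.45)],[0,.0,.04]),([(.25,.45,.35),(.0,.45,.4)],[0,.01,.04]),([(.3,.45,.35),(.1,.5,.4)],[-.005,.02,.035])):
    q=q0;prev=np.array(o['tcp_pos']);print()
    for w in W: print('units',np.round(M.T@(np.array(w)-prev)/.04,2)); prev=np.array(w); q=path(q,w,R0)
    for i in range(24):
        X,R=FK(q); q=ik(q,X+push,R)
        if i%4==3: X,R=FK(q); print(np.round(X,3),np.round(R.as_matrix()[:,2],2),np.round(R.as_matrix()[:,1],2),np.round(q,2))
```

```text
{'t': 23.175, 'joint_pos': [-0.803, 0.826, -0.356, 1.461, 0.702, 1.584, -1.277], 'tcp_pos': [0.457, 0.359, 0.174], 'eef_rot': [3.01, 0.744, 1.624], 'force': [-0.673, 0.265, -0.499], 'grip_force': 0.0, 'opening': 0.0}
[[-0.039, 0.985, 0.167], [0.735, 0.142, -0.663], [-0.677, 0.096, -0.73]]

units [-2.49 -4.32 -6.  ]
goal (0.25, 0.42, 0.4) err 0.0 rot 0.0 q [-1.32  0.51 -0.04  1.41  0.35  1.91 -1.25] z [ 0.17 -0.66 -0.73]
units [-1.84 -7.52 -1.  ]
goal (-0.05, 0.35, 0.45) err 19.0 rot 0.065 q [-2.39  0.31  0.71  1.68 -0.08  1.91 -1.52] z [ 0.17 -0.61 -0.77]
[-0.039  0.342  0.515] [ 0.15 -0.39 -0.91] [0.98 0.14 0.1 ] [-2.7   0.05  0.91  1.63  0.03  1.91 -1.66]
[-0.035  0.341  0.61 ] [ 0.1  -0.15 -0.98] [0.99 0.14 0.08] [-0.32 -0.16 -1.27  1.43 -0.05  1.91 -1.46]
[-0.029  0.349  0.712] [ 0.1   0.11 -0.99] [0.98 0.14 0.12] [-0.65 -0.22 -0.88  1.26 -0.08  1.91 -1.4 ]
[-0.023  0.359  0.822] [ 0.11  0.34 -0.93] [0.98 0.13 0.16] [-0.7  -0.23 -0.76  1.04 -0.09  1.91 -1.37]
[-0.018  0.367  0.936] [ 0.12  0.56 -0.82] [0.97 0.1  0.21] [-0.59 -0.2  -0.81  0.76 -0.11  1.91 -1.34]
[-0.014  0.372  1.
[... 1134 characters left out ...]
5, 0.4) err 10.0 rot 0.044 q [-2.04  0.69  0.82  1.33 -0.08  1.91 -1.08] z [ 0.19 -0.63 -0.75]
[0.095 0.546 0.489] [ 0.29 -0.43 -0.86] [0.95 0.22 0.21] [-2.15  0.63  0.98  1.17 -0.07  1.91 -1.03]
[0.088 0.602 0.587] [ 0.39 -0.2  -0.9 ] [0.91 0.26 0.33] [-2.18  0.61  1.06  0.95 -0.08  1.91 -0.99]
[0.08  0.658 0.686] [ 0.46  0.03 -0.89] [0.85 0.27 0.45] [-2.13  0.62  1.07  0.68 -0.11  1.91 -0.96]
[0.071 0.709 0.782] [ 0.52  0.27 -0.81] [0.78 0.25 0.58] [-2.    0.66  1.08  0.34 -0.19  1.91 -0.95]
[0.06  0.744 0.864] [ 0.55  0.49 -0.68] [0.69 0.19 0.7 ] [-1.99  0.65  1.26  0.24 -0.36  1.76 -0.92]
[0.05  0.779 0.945] [ 0.54  0.68 -0.49] [0.6  0.1  0.79] [-2.03  0.62  1.26  0.24 -0.33  1.53 -0.91]
```

apply_moves --commands '[{"gripper": 0, "xyz": [-0.36, -0.62, -0.86], "roll": 0}, {"gripper": 0, "xyz": [-0.36, -0.62, -0.86], "roll": 0}, {"gripper": 0, "xyz": [-0.36, -0.62, -0.86], "roll": 0}, {"gripper": 0, "xyz": [-0.36, -0.62, -0.86], "roll": 0}, {"gripper": 0, "xyz": [-0.36, -0.62, -0.86], "roll": 0}, {"gripper": 0, "xyz": [-0.36, -0.62, -0.86], "roll": 0}, {"gripper": 0, "xyz": [-0.36, -0.62, -0.86], "roll": 0}, {"gripper": 0, "xyz": [-0.14, -0.83, -0.12], "roll": 0}, {"gripper": 0, "xyz": [-0.14, -0.83, -0.12], "roll": 0}, {"gripper": 0, "xyz": [-0.14, -0.83, -0.12], "roll": 0}, {"gripper": 0, "xyz": [-0.14, -0.83, -0.12], "roll": 0}, {"gripper": 0, "xyz": [-0.14, -0.83, -0.12], "roll": 0}, {"gripper": 0, "xyz": [-0.14, -0.83, -0.12], "roll": 0}, {"gripper": 0, "xyz": [-0.14, -0.83, -0.12], "roll": 0}, {"gripper": 0, "xyz": [-0.14, -0.83, -0.12], "roll": 0}, {"gripper": 0, "xyz": [-0.14, -0.83, -0.12], "roll": 0}, {"gripper": 0, "xyz": [-0.14, -0.83, -0.12], "roll": 0}, {"gripper": 0, "xyz": [-0.14, -0.83, -0.12], "roll": 0}, {"gripper": 0, "xyz": [-0.14, -0.83, -0.12], "roll": 0}]'

```text
t: 25.55
tcp_pos: [-0.1188, 0.3416, 0.4071]
eef_rot: [3.013, 0.737, 1.63]
force: [0.2, 1.1, -0.3]
opening: 0.0004
grip_force: 0.0
```

Run:
```python
from kin import *
from h import r,st
st()
o=r.get_obs(); q0=np.array(o['joint_pos']); R0=Ro.from_euler('xyz',o['eef_rot']);M=R0.as_matrix()
print('up',np.round(M.T@[0,0,1],2),'-x',np.round(M.T@[-1,0,0],2))
for push in ([0,0,.04],[-.015,0.,.035],[-.02,-.01,.03]):
    q=q0;print()
    for i in range(16):
        X,R=FK(q); q=ik(q,X+push,R)
        if i%3==2: X,R=FK(q); print(np.round(X,3),np.round(R.as_matrix()[:,2],2),np.round(R.as_matrix()[:,1],2),np.round(q,2))
```

```text
{'t': 25.55, 'joint_pos': [-2.02, 0.346, 0.091, 1.63, -0.106, 1.909, -1.809], 'tcp_pos': [-0.119, 0.342, 0.407], 'eef_rot': [3.013, 0.737, 1.63], 'force': [0.168, 1.123, -0.308], 'grip_force': 0.0, 'opening': 0.0}
[[-0.044, 0.985, 0.167], [0.739, 0.144, -0.658], [-0.672, 0.095, -0.735]]
up [-0.67  0.1  -0.73] -x [ 0.04 -0.98 -0.17]

[-0.12   0.329  0.475] [ 0.1  -0.52 -0.85] [0.99 0.11 0.05] [-1.8   0.18 -0.18  1.6  -0.09  1.91 -1.9 ]
[-0.126  0.324  0.543] [ 0.02 -0.36 -0.93] [ 1.    0.08 -0.01] [-1.4   0.06 -0.59  1.53 -0.11  1.91 -1.93]
[-0.133  0.323  0.615] [-0.07 -0.2  -0.98] [ 0.99  0.06 -0.08] [-2.58 -0.13  0.53  1.48 -0.09  1.91 -2.01]
[-0.142  0.324  0.692] [-0.17 -0.03 -0.98] [ 0.98  0.05 -0.17] [-2.51 -0.19  0.42  1.35 -0.09  1.91 -2.08]
[-0.152  0.327  0.774] [-0.27  0.12 -0.96] [ 0.96  0.05 -0.27] [-2.48 -0.22  0.36  1.19 -0.1   1.91 -2.13]

[-0.166  0.329  0.47 ] [ 0.09 -0.55 -0.83] [0.99 0.1  0.04] [-1.54  0.27 -0.6   1.55 -0.09  1.91 -2.08]
[-0.218  0.318  0.538] [-0.01 -0.46 -0.89] [ 1.    0.06 -0.04] [-1.18  0.31 -1.18  1.44 -0.07  1.91 -2.34]
[-0.271  0.309  0.611] [-0.13 -0.38 -0.92] [ 0.99  0.01 -0.14] [-1.17  0.27 -1.27  1.3  -0.13  1.91 -2.45]
[-0.325  0.302  0.687] [-0.25 -0.31 -0.92] [ 0.97 -0.03 -0.25] [-1.27  0.26 -1.27  1.12 -0.17  1.91 -2.57]
[-0.376  0.294  0.765] [-0.37 -0.24 -0.9 ] [ 0.93 -0.06 -0.36] [-1.42  0.28 -1.27  0.92 -0.14  1.91 -2.73]

[-0.182  0.302  0.466] [ 0.11 -0.59 -0.8 ] [0.99 0.11 0.05] [-1.39  0.32 -0.86  1.58 -0.08  1.91 -2.21]
[-0.248  0.263  0.531] [ 0.03 -0.54 -0.84] [ 1.    0.07 -0.01] [-1.21  0.34 -1.27  1.49 -0.12  1.91 -2.48]
[-0.317  0.227  0.597] [-0.06 -0.51 -0.86] [ 1.    0.02 -0.08] [-1.32  0.28 -1.27  1.37 -0.23  1.91 -2.62]
[-0.383  0.191  0.667] [-0.14 -0.48 -0.86] [ 0.99 -0.01 -0.16] [-1.53  0.24 -1.17  1.21 -0.32  1.91 -2.76]
[-0.444  0.156  0.732] [-0.26 -0.46 -0.85] [ 0.96 -0.03 -0.27] [-2.17  0.13 -0.44  1.08 -0.53  1.91 -2.76]
```

apply_moves --commands '[{"gripper": 0, "xyz": [-0.65, 0.1, -0.75], "roll": 0}, {"gripper": 0, "xyz": [-0.62, 0.1, -0.78], "roll": 0}, {"gripper": 0, "xyz": [-0.6, 0.1, -0.8], "roll": 0}, {"gripper": 0, "xyz": [-0.57, 0.07, -0.82], "roll": 0}, {"gripper": 0, "xyz": [-0.53, 0.06, -0.85], "roll": 0}, {"gripper": 0, "xyz": [-0.5, 0.05, -0.88], "roll": 0}]'

```text
t: 26.3
tcp_pos: [-0.1258, 0.3114, 0.4696]
eef_rot: [3.077, 0.584, 1.648]
force: [0.3, -0.9, -0.3]
opening: 0.0003
grip_force: 0.0
```

```bash
cat > sim.py <<'E'
from kin import *
from h import r,st
import sys,ast
st()
o=r.get_obs(); q0=np.array(o['joint_pos']); R0=Ro.from_euler('xyz',o['eef_rot']);M=R0.as_matrix()
print('up',np.round(M.T@[0,0,1],2),'+x',np.round(M.T@[1,0,0],2),'+y',np.round(M.T@[0,1,0],2))
for push in ast.literal_eval(sys.argv[1]):
    q=q0;print(push)
    for i in range(9):
        X,R=FK(q); q=ik(q,X+push,R)
        if i%2==1: X,R=FK(q); print(np.round(X,3),np.round(R.as_matrix()[:,2],2),np.round(q,2))
E
python3 sim.py "([0,0,.04],[.02,0,.035],[.04,0,.02])"
```

```text
{'t': 26.3, 'joint_pos': [-1.638, 0.183, -0.394, 1.628, -0.09, 1.909, -1.955], 'tcp_pos': [-0.126, 0.311, 0.47], 'eef_rot': [3.077, 0.584, 1.648], 'force': [0.342, -0.948, -0.314], 'grip_force': 0.0, 'opening': 0.0}
[[-0.064, 0.992, 0.107], [0.832, 0.112, -0.543], [-0.551, 0.054, -0.833]]
up [-0.55  0.05 -0.83] +x [-0.06  0.99  0.11] +y [ 0.83  0.11 -0.54]
[0, 0, 0.04]
[-0.13   0.307  0.514] [ 0.05 -0.45 -0.89] [-1.25  0.12 -0.8   1.58 -0.09  1.91 -1.99]
[-0.137  0.306  0.557] [-0.02 -0.34 -0.94] [-0.76  0.08 -1.27  1.51 -0.1   1.91 -1.98]
[-0.145  0.31   0.604] [-0.08 -0.24 -0.97] [-2.7  -0.14  0.62  1.52 -0.11  1.91 -2.06]
[-0.152  0.31   0.655] [-0.15 -0.14 -0.98] [-2.7  -0.2   0.56  1.43 -0.1   1.91 -2.14]
[0.02, 0, 0.035]
[-0.088  0.308  0.506] [ 0.06 -0.45 -0.89] [-1.81  0.05 -0.1   1.64 -0.09  1.91 -1.83]
[-0.051  0.308  0.542] [ 0.03 -0.34 -0.94] [-1.54 -0.03 -0.27  1.61 -0.06  1.91 -1.73]
[-0.011  0.311  0.58 ] [ 0.02 -0.23 -0.97] [-0.84 -0.11 -0.77  1.54 -0.07  1.91 -1.53]
[0.03  0.315 0.622] [ 0.03 -0.12 -0.99] [-0.69 -0.17 -0.74  1.47 -0.07  1.91 -1.35]
[0.04, 0, 0.02]
[-0.046  0.31   0.489] [ 0.09 -0.49 -0.87] [-2.22  0.05  0.42  1.7  -0.05  1.91 -1.7 ]
[0.034 0.311 0.508] [ 0.08 -0.43 -0.9 ] [-1.93 -0.    0.28  1.68  0.05  1.91 -1.55]
[0.116 0.31  0.533] [ 0.09 -0.38 -0.92] [-1.38 -0.   -0.1   1.61  0.13  1.91 -1.35]
[0.198 0.31  0.562] [ 0.1  -0.34 -0.94] [-1.39  0.    0.09  1.53  0.2   1.91 -1.16]
```

apply_moves --commands '[{"gripper": 0, "xyz": [-0.45, 0.2, -1], "roll": 0}, {"gripper": 0, "xyz": [-0.45, 0.2, -1], "roll": 0}, {"gripper": 0, "xyz": [-0.45, 0.2, -1], "roll": 0}, {"gripper": 0, "xyz": [-0.4, 0.2, -1], "roll": 0}, {"gripper": 0, "xyz": [-0.4, 0.2, -1], "roll": 0}, {"gripper": 0, "xyz": [-0.35, 0.2, -1], "roll": 0}, {"gripper": 0, "xyz": [-0.3, 0.2, -1], "roll": 0}, {"gripper": 0, "xyz": [-0.25, 0.2, -1], "roll": 0}]'

```text
t: 27.3
tcp_pos: [-0.1007, 0.3324, 0.5463]
eef_rot: [-3.12, 0.351, 1.653]
force: [0.4, -0.5, 0.7]
opening: 0.0007
grip_force: 0.0
```

```bash
python3 sim.py "([0,0,.04],[.02,0,.035])"
```

```text
{'t': 27.3, 'joint_pos': [-1.493, 0.039, -0.417, 1.53, -0.099, 1.909, -1.851], 'tcp_pos': [-0.101, 0.332, 0.546], 'eef_rot': [-3.12, 0.351, 1.653], 'force': [0.353, -0.461, 0.744], 'grip_force': 0.0, 'opening': 0.001}
[[-0.077, 0.997, 0.007], [0.936, 0.075, -0.344], [-0.344, -0.02, -0.939]]
up [-0.34 -0.02 -0.94] +x [-0.08  1.    0.01] +y [ 0.94  0.07 -0.34]
[0, 0, 0.04]
[-0.105  0.333  0.594] [-0.04 -0.23 -0.97] [-2.12 -0.07  0.2   1.5  -0.11  1.91 -1.87]
[-0.11   0.334  0.644] [-0.09 -0.11 -0.99] [-2.26 -0.13  0.3   1.43 -0.09  1.91 -1.93]
[-0.115  0.336  0.696] [-0.15  0.   -0.99] [-2.24 -0.17  0.26  1.33 -0.1   1.91 -1.96]
[-0.12   0.339  0.75 ] [-0.2   0.11 -0.97] [-2.23 -0.19  0.24  1.23 -0.1   1.91 -1.99]
[0.02, 0, 0.035]
[-0.064  0.333  0.586] [-0.03 -0.23 -0.97] [-1.71 -0.06 -0.1   1.51 -0.09  1.91 -1.75]
[-0.026  0.336  0.626] [-0.05 -0.12 -0.99] [-1.5  -0.11 -0.19  1.45 -0.09  1.91 -1.64]
[0.012 0.34  0.669] [-0.05  0.   -1.  ] [-1.36 -0.15 -0.2   1.38 -0.09  1.91 -1.52]
[0.051 0.345 0.714] [-0.05  0.11 -0.99] [-1.28 -0.17 -0.16  1.29 -0.09  1.91 -1.42]
```

apply_moves --commands '[{"gripper": 0, "xyz": [-0.25, 0.7, -1], "roll": 0}, {"gripper": 0, "xyz": [-0.25, 0.7, -1], "roll": 0}, {"gripper": 0, "xyz": [-0.22, 0.6, -1], "roll": 0}, {"gripper": 0, "xyz": [-0.2, 0.5, -1], "roll": 0}, {"gripper": 0, "xyz": [-0.2, 0.4, -1], "roll": 0}, {"gripper": 0, "xyz": [-0.17, 0.3, -1], "roll": 0}, {"gripper": 0, "xyz": [-0.15, 0.3, -1], "roll": 0}]'

```text
t: 28.18
tcp_pos: [0.0355, 0.3649, 0.6164]
eef_rot: [-3.113, 0.137, 1.646]
force: [0.2, 0.8, -0.0]
opening: 0.0007
grip_force: 0.0
```

```bash
python3 sim.py "([0,0,.04],[.02,0,.035])"
```

```text
{'t': 28.175, 'joint_pos': [-0.956, -0.03, -0.589, 1.397, -0.033, 1.909, -1.479], 'tcp_pos': [0.035, 0.365, 0.616], 'eef_rot': [-3.113, 0.137, 1.646], 'force': [0.187, 0.783, -0.031], 'grip_force': 0.0, 'opening': 0.001}
[[-0.075, 0.997, -0.019], [0.988, 0.071, -0.138], [-0.136, -0.029, -0.99]]
up [-0.14 -0.03 -0.99] +x [-0.07  1.   -0.02] +y [ 0.99  0.07 -0.14]
[0, 0, 0.04]
[0.035 0.367 0.668] [-0.01 -0.01 -1.  ] [-0.74 -0.09 -0.73  1.31 -0.07  1.91 -1.42]
[0.035 0.37  0.721] [-0.    0.12 -0.99] [-0.89 -0.12 -0.56  1.22 -0.08  1.91 -1.41]
[0.035 0.374 0.775] [ 0.01  0.24 -0.97] [-0.96 -0.14 -0.48  1.12 -0.09  1.91 -1.42]
[0.036 0.378 0.831] [ 0.02  0.35 -0.94] [-0.97 -0.15 -0.46  1.   -0.1   1.91 -1.42]
[0.02, 0, 0.035]
[0.076 0.366 0.662] [-0.   -0.03 -1.  ] [-0.42 -0.07 -0.94  1.3  -0.06  1.91 -1.31]
[0.116 0.368 0.708] [ 0.03  0.08 -1.  ] [-0.39 -0.09 -0.85  1.21 -0.07  1.91 -1.2 ]
[0.157 0.37  0.756] [ 0.06  0.18 -0.98] [-0.35 -0.08 -0.81  1.1  -0.07  1.91 -1.11]
[0.197 0.371 0.804] [ 0.11  0.27 -0.96] [-0.28 -0.05 -0.81  0.97 -0.07  1.91 -1.05]
```

apply_moves --commands '[{"gripper": 0.5, "xyz": [-0.12, 0.1, -1], "roll": 0}, {"gripper": 0.5, "xyz": [-0.1, 0.1, -1], "roll": 0}, {"gripper": 0.5, "xyz": [-0.06, 0.1, -1], "roll": 0}, {"gripper": 0.5, "xyz": [-0.04, 0.1, -1], "roll": 0}]'

```text
t: 28.68
tcp_pos: [0.0546, 0.375, 0.666]
eef_rot: [-3.132, 0.015, 1.643]
force: [0.9, 0.0, 0.1]
opening: 0.0382
grip_force: 0.0
```

Run:
```python
from kin import *
from h import r,st
st()
o=r.get_obs(); q=np.array(o['joint_pos']); R=Ro.from_euler('xyz',o['eef_rot']);M=R.as_matrix()
prev=np.array(o['tcp_pos'])
for w in [(.25,.3,.45),(.4,.0,.4),(.43,-.2,.3),(.483,-.205,.2)]:
    print('units',np.round(M.T@(np.array(w)-prev)/.04,2)); prev=np.array(w); q=path(q,w,R)
```

```text
{'t': 28.675, 'joint_pos': [-0.54, -0.063, -0.894, 1.288, -0.058, 1.909, -1.379], 'tcp_pos': [0.055, 0.375, 0.666], 'eef_rot': [-3.132, 0.015, 1.643], 'force': [0.902, 0.025, 0.147], 'grip_force': 0.0, 'opening': 0.038}
[[-0.072, 0.997, -0.008], [0.997, 0.072, -0.015], [-0.015, -0.009, -1.0]]
units [-2.14  4.79  5.39]
goal (0.25, 0.3, 0.45) err 0.0 rot 0.0 q [-0.36 -0.07 -0.58  1.8  -0.04  1.42 -0.86] z [-0.01 -0.02 -1.  ]
units [-7.73  3.21  1.33]
goal (0.4, 0.0, 0.4) err 0.0 rot 0.0 q [-0.03 -0.05 -0.09  1.9   0.01  1.3  -0.05] z [-0.01 -0.02 -1.  ]
units [-5.    0.41  2.57]
goal (0.43, -0.2, 0.3) err 0.0 rot 0.0 q [ 0.22  0.16  0.12  1.92 -0.    1.06  0.41] z [-0.01 -0.02 -1.  ]
units [-0.18  1.34  2.49]
goal (0.483, -0.205, 0.2) err 0.0 rot 0.0 q [ 0.22  0.37  0.11  1.91 -0.03  0.86  0.41] z [-0.01 -0.02 -1.  ]
```

apply_moves --commands '[{"gripper": 0.6, "xyz": [-0.31, 0.68, 0.77], "roll": 0}, {"gripper": 0.6, "xyz": [-0.31, 0.68, 0.77], "roll": 0}, {"gripper": 0.6, "xyz": [-0.31, 0.68, 0.77], "roll": 0}, {"gripper": 0.6, "xyz": [-0.31, 0.68, 0.77], "roll": 0}, {"gripper": 0.6, "xyz": [-0.31, 0.68, 0.77], "roll": 0}, {"gripper": 0.6, "xyz": [-0.31, 0.68, 0.77], "roll": 0}, {"gripper": 0.6, "xyz": [-0.31, 0.68, 0.77], "roll": 0}, {"gripper": 0.6, "xyz": [-0.86, 0.36, 0.15], "roll": 0}, {"gripper": 0.6, "xyz": [-0.86, 0.36, 0.15], "roll": 0}, {"gripper": 0.6, "xyz": [-0.86, 0.36, 0.15], "roll": 0}, {"gripper": 0.6, "xyz": [-0.86, 0.36, 0.15], "roll": 0}, {"gripper": 0.6, "xyz": [-0.86, 0.36, 0.15], "roll": 0}, {"gripper": 0.6, "xyz": [-0.86, 0.36, 0.15], "roll": 0}, {"gripper": 0.6, "xyz": [-0.86, 0.36, 0.15], "roll": 0}, {"gripper": 0.6, "xyz": [-0.86, 0.36, 0.15], "roll": 0}, {"gripper": 0.6, "xyz": [-0.86, 0.36, 0.15], "roll": 0}]'

```text
t: 30.68
tcp_pos: [0.4004, -0.0028, 0.3992]
eef_rot: [-3.133, 0.016, 1.644]
force: [0.6, 0.6, 0.6]
opening: 0.0528
grip_force: 0.0
```

apply_moves --commands '[{"gripper": 0.6, "xyz": [-0.83, 0.1, 0.43], "roll": 0}, {"gripper": 0.6, "xyz": [-0.83, 0.1, 0.43], "roll": 0}, {"gripper": 0.6, "xyz": [-0.83, 0.1, 0.43], "roll": 0}, {"gripper": 0.6, "xyz": [-0.83, 0.1, 0.43], "roll": 0}, {"gripper": 0.6, "xyz": [-0.83, 0.1, 0.43], "roll": 0}, {"gripper": 0.6, "xyz": [-0.83, 0.1, 0.43], "roll": 0}, {"gripper": 0.6, "xyz": [0, 0.5, 0.1], "roll": -0.7}, {"gripper": 0.6, "xyz": [0, 0.5, 0.1], "roll": -0.7}, {"gripper": 0.6, "xyz": [0, 0, 0], "roll": 0}]'

```text
t: 31.8
tcp_pos: [0.4778, -0.1961, 0.2902]
eef_rot: [-3.13, 0.016, 1.757]
force: [-0.3, 0.7, 0.7]
opening: 0.0527
grip_force: 0.0
```

Run:
```python
from h import *
st(); to([.483,-.205,.07])
w=snap('wrist','w5'); t=load('t0')
print('pred',[np.round(proj(w,X),0).tolist() for X in ([.574,-.189,.008],[.396,-.221,.008],[.476,-.175,.047],[.488,-.236,.047],[.453,-.33,.09])])
h=cv2.cvtColor(w['frame'],cv2.COLOR_BGR2HSV)
wood=((h[...,0]>10)&(h[...,0]<30)&(h[...,1]>60)&(h[...,2]>120)).astype(np.uint8)
n,l,s,c=cv2.connectedComponentsWithStats(wood); i=1+np.argmax(s[1:,4]); print(s[i],c[i])
rc=cv2.minAreaRect(cv2.findContours((l==i).astype(np.uint8),cv2.RETR_EXTERNAL,cv2.CHAIN_APPROX_NONE)[0][0]); print(rc)
print([np.round(onz(w,p,.008),3).tolist() for p in cv2.boxPoints(rc)])
```

```text
{'t': 31.8, 'joint_pos': [0.198, 0.251, 0.11, 1.835, -0.009, 1.06, 0.495], 'tcp_pos': [0.478, -0.196, 0.29], 'eef_rot': [-3.13, 0.016, 1.757], 'force': [-0.288, 0.717, 0.736], 'grip_force': 0.0, 'opening': 0.053}
[[-0.185, 0.983, -0.009], [0.983, 0.185, -0.018], [-0.016, -0.012, -1.0]]
units [-0.16  0.15  5.51]
pred [[404.0, 159.0], [255.0, 157.0], [327.0, 137.0], [327.0, 192.0], [280.0, 278.0]]
[  240   114   182    81 11990] [330.9793995  156.98632193]
((329.9591064453125, 156.9366912841797), (178.99136352539062, 78.21270751953125), 2.678550958633423)
[[0.381, -0.269, 0.008], [0.375, -0.172, 0.008], [0.582, -0.143, 0.008], [0.604, -0.237, 0.008]]
```

Run:
```python
from h import *
w=load('w5'); g=cv2.cvtColor(w['frame'],cv2.COLOR_BGR2GRAY).astype(float)
H=[]
for (u,v) in ((404,159),(255,157)):
    p=g[v-10:v+11,u-10:u+11]; m=np.median(p); W=np.clip(m-p-40,0,None); yy,xx=np.mgrid[-10:11,-10:11]
    c=((W*xx).sum()/W.sum()+u,(W*yy).sum()/W.sum()+v); H.append(onz(w,c,.005)); print(m,p.min(),(W>0).sum(),np.round(c,1),np.round(H[-1],4))
d=H[0]-H[1]; print('dist',np.linalg.norm(d),'yaw',np.arctan2(d[1],d[0]),'mid',(H[0]+H[1])/2)
X=(H[0]+H[1])/2; X[2]=.05; to(X)
```

```text
220.0 61.0 99 [404.9 159. ] [ 0.5754 -0.1898  0.005 ]
123.0 50.0 57 [255.  156.3] [ 0.3951 -0.2207  0.005 ]
dist 0.18298077507032368 yaw 0.1697063521003115 mid [ 0.48527094 -0.20521401  0.005     ]
units [-0.16  0.24  6.01]
```

apply_moves --commands '[{"gripper": 0.6, "xyz": [-0.04, 0.06, 0.9], "roll": 0.2}, {"gripper": 0.6, "xyz": [-0.04, 0.06, 0.95], "roll": 0}, {"gripper": 0.6, "xyz": [-0.04, 0.06, 0.95], "roll": 0}, {"gripper": 0.6, "xyz": [-0.04, 0.06, 0.95], "roll": 0}, {"gripper": 0.6, "xyz": [0, 0, 0.95], "roll": 0}, {"gripper": 0.6, "xyz": [0, 0, 0.9], "roll": 0}, {"gripper": 0.6, "xyz": [0, 0, 0.6], "roll": 0}, {"gripper": 0.6, "xyz": [0, 0, 0.5], "roll": 0}, {"gripper": 0.3, "xyz": [0, 0, 0], "roll": 0}, {"gripper": 0, "xyz": [0, 0, 0], "roll": 0}, {"gripper": 0, "xyz": [0, 0, 0], "roll": 0}, {"gripper": 0, "xyz": [0, 0, 0], "roll": 0}]'

```text
t: 33.35
tcp_pos: [0.4856, -0.2059, 0.0232]
eef_rot: [-3.131, 0.016, 1.74]
force: [0.3, -0.4, 0.5]
opening: 0.015
grip_force: 0.0
```

```bash
python3 -c "
from h import *
st(); to([.485,-.205,.022])"
```

```text
{'t': 33.35, 'joint_pos': [0.247, 0.672, 0.073, 1.979, -0.055, 0.494, 0.521], 'tcp_pos': [0.486, -0.206, 0.023], 'eef_rot': [-3.131, 0.016, 1.74], 'force': [0.308, -0.381, 0.501], 'grip_force': 0.0, 'opening': 0.015}
[[-0.168, 0.986, -0.008], [0.986, 0.168, -0.018], [-0.016, -0.01, -1.0]]
units [ 0.02 -0.01  0.03]
```

Let it finish closing, then lift.

apply_moves --commands '[{"gripper": 0, "xyz": [0, 0, 0], "roll": 0}, {"gripper": 0, "xyz": [0, 0, 0], "roll": 0}, {"gripper": 0, "xyz": [0, 0, 0], "roll": 0}, {"gripper": 0, "xyz": [0, 0, -0.3], "roll": 0}, {"gripper": 0, "xyz": [0, 0, -0.7], "roll": 0}, {"gripper": 0, "xyz": [0, 0, -0.9], "roll": 0}, {"gripper": 0, "xyz": [0, 0, -0.9], "roll": 0}, {"gripper": 0, "xyz": [0, 0, -0.9], "roll": 0}, {"gripper": 0, "xyz": [0, 0, -0.3], "roll": 0}, {"gripper": 0, "xyz": [0, 0, 0], "roll": 0}]'

```text
t: 34.6
tcp_pos: [0.4865, -0.2029, 0.1825]
eef_rot: [-3.131, 0.016, 1.74]
force: [-0.1, 0.4, -3.8]
opening: 0.0107
grip_force: 30.0
```

Run:
```python
from h import *
st(); w=snap('wrist','w6'); o=w['obs']
from scipy.spatial.transform import Rotation as Ro
M=Ro.from_euler('xyz',o['eef_rot']).as_matrix(); tcp=np.array(o['tcp_pos'])
# expected holes: board 40-mm below handle centre
hc=tcp-M[:,2]*.0187; g=cv2.cvtColor(w['frame'],cv2.COLOR_BGR2GRAY).astype(float)
H=[]
for s in (1,-1):
    X=hc+M[:,1]*.091*s+M[:,2]*.034; u,v=np.round(proj(w,X)).astype(int); print('pred',u,v)
    p=g[v-14:v+15,u-14:u+15]; m=np.median(p); W=np.clip(m-p-40,0,None); yy,xx=np.mgrid[-14:15,-14:15]
    c=((W*xx).sum()/W.sum()+u,(W*yy).sum()/W.sum()+v); P=onz(w,c,hc[2]-.034); H.append(M.T@(P-hc)); print(m,p.min(),(W>0).sum(),np.round(c,1),np.round(H[-1],4))
h=cv2.cvtColor(w['frame'],cv2.COLOR_BGR2HSV)
e=cv2.resize(w['frame'],(800,500)); cv2.imwrite('pics/w6.png',e)
```

```text
{'t': 34.6, 'joint_pos': [0.214, 0.402, 0.106, 1.918, -0.03, 0.826, 0.5], 'tcp_pos': [0.487, -0.203, 0.183], 'eef_rot': [-3.131, 0.016, 1.74], 'force': [-0.086, 0.435, -3.787], 'grip_force': 29.972, 'opening': 0.011}
[[-0.168, 0.986, -0.008], [0.986, 0.168, -0.017], [-0.016, -0.011, -1.0]]
pred 506 250
106.0 64.0 74 [503.8 246.1] [0.0027 0.0891 0.033 ]
pred 139 250
100.0 69.0 0 [nan nan] [nan nan nan]<stdin>:11: RuntimeWarning: invalid value encountered in scalar divide
```

Run:
```python
from h import *
w=load('w6'); f=w['frame']
A=np.zeros((600,800,3),np.uint8)
A[:400,:400]=cv2.resize(f[210:290,99:179],(400,400),interpolation=cv2.INTER_CUBIC); A[:400,400:]=cv2.resize(f[210:290,466:546],(400,400),interpolation=cv2.INTER_CUBIC)
t=snap('top','t6'); A[400:,:320]=cv2.resize(t['frame'][150:250,225:385],(320,200)); A[400:,320:640]=cv2.resize(f,(320,200))
A[400:,640:]=cv2.resize(t['frame'][165:245,265:310],(160,200),interpolation=cv2.INTER_CUBIC)
cv2.imwrite('pics/c6.png',A)
```

```text
(no output)
```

View pics/c6.png

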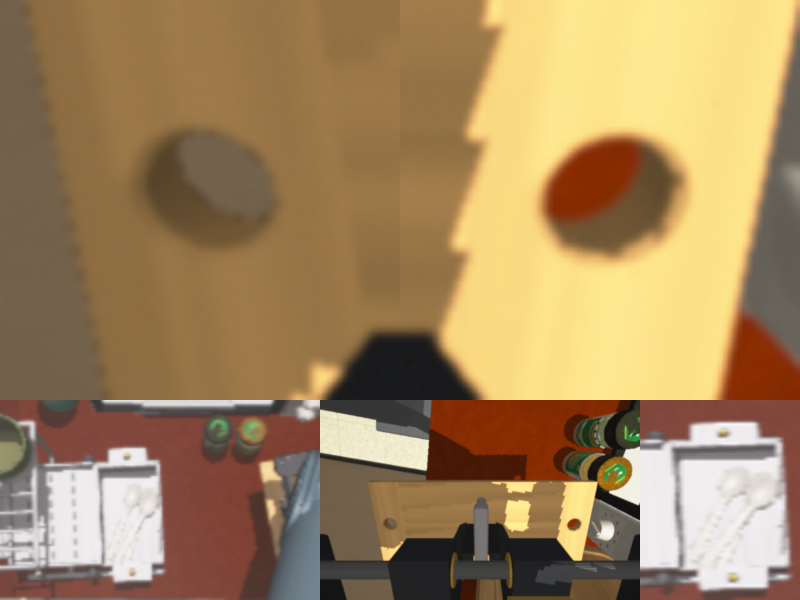

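The crop shows the hole rims centred at wrist pixels (141.4,247.6) and (509,249). In the small top panel the tray is level again and empty, with the spoons in the box. Next I'll work out the cover's offset in the grip.

Run:
```python
from h import *
from scipy.spatial.transform import Rotation as Ro
w=load('w6'); o=w['obs']; M=Ro.from_euler('xyz',o['eef_rot']).as_matrix(); hc=np.array(o['tcp_pos'])-M[:,2]*.0187
H=[]
for c in ((141.4,247.6),(509,249)): P=onz(w,c,hc[2]-.032); H.append(P); print(np.round(M.T@(P-hc),4))
m=(H[0]+H[1])/2; d=H[1]-H[0]; print('dist',np.linalg.norm(d),'yaw',np.arctan2(d[1],d[0]),'tooly',np.arctan2(M[1,1],M[0,1]),'off world',np.round(m-hc,4))
# pins from top, refined
t=load('t6'); g=t['frame'].astype(float)
for X in ([.421,.05,.088],[.603,.06,.088]):
    u,v=np.round(proj(t,X)).astype(int); p=g[v-5:v+6,u-5:u+6]; y=(p[...,2]+p[...,1])/2-p[...,0]; W=np.clip(y-40,0,None); yy,xx=np.mgrid[-5:6,-5:6]
    c=((W*xx).sum()/W.sum()+u,(W*yy).sum()/W.sum()+v); print(np.round(c,2),np.round(onz(t,c,.084),4),(W>0).sum())
to([.512-(m-hc)[0],.0545-(m-hc)[1],.1825])
```

```text
[ 0.0019 -0.089   0.0329]
[0.0021 0.0907 0.031 ]
dist 0.17974969209959812 yaw 0.16990690830889632 tooly 0.1688241513618868 off world [ 0.0003  0.0016 -0.032 ]
[290.57 235.39] [0.4227 0.0505 0.084 ] 4
[288.07 177.29] [0.6044 0.0606 0.084 ] 4
units [ 6.19  1.72 -0.15]
```

apply_moves --commands '[{"gripper": 0, "xyz": [0.49, 0.2, -0.075], "roll": 0.237}, {"gripper": 0, "xyz": [0.49, 0.2, -0.075], "roll": 0.237}, {"gripper": 0, "xyz": [0.49, 0.2, -0.075], "roll": 0.237}, {"gripper": 0, "xyz": [0.49, 0.2, -0.075], "roll": 0.237}, {"gripper": 0, "xyz": [0.49, 0.2, -0.075], "roll": 0.237}, {"gripper": 0, "xyz": [0.49, 0.2, -0.075], "roll": 0.237}, {"gripper": 0, "xyz": [0, 0, 0], "roll": 0}, {"gripper": 0, "xyz": [0, 0, 0], "roll": 0}]'

```text
t: 35.7
tcp_pos: [0.5191, -0.0812, 0.197]
eef_rot: [-3.13, 0.017, 1.626]
force: [-0.3, 0.6, -3.1]
opening: 0.0108
grip_force: 30.0
```

Run:
```python
from h import *
st(); w=snap('wrist','w7'); h=cv2.cvtColor(w['frame'],cv2.COLOR_BGR2HSV); f=w['frame'].astype(float)
for X in ([.4217,.0495,.085],[.6037,.0595,.085]):
    u,v=np.round(proj(w,X)).astype(int); print('pred',u,v)
    p=f[v-15:v+16,u-15:u+16]; y=(p[...,2]+p[...,1])/2-p[...,0]; y-=0; 
    m=(y>45)&(h[v-15:v+16,u-15:u+16,0]>12); yy,xx=np.nonzero(m); 
    if len(xx): print(len(xx),'cols',xx.min()+u-15,xx.max()+u-15,'rows',yy.min()+v-15,yy.max()+v-15,'cen',xx.mean()+u-15,yy.mean()+v-15)
    print(proj(w,X+np.array([0,0,.003])),proj(w,[X[0],X[1],.07]))
```

```text
{'t': 35.7, 'joint_pos': [-0.018, 0.383, 0.095, 1.904, -0.022, 0.866, 0.139], 'tcp_pos': [0.519, -0.081, 0.197], 'eef_rot': [-3.13, 0.017, 1.626], 'force': [-0.271, 0.627, -3.056], 'grip_force': 29.971, 'opening': 0.011}
[[-0.055, 0.998, -0.011], [0.998, 0.055, -0.018], [-0.017, -0.012, -1.0]]
pred 182 -13
[180.65526645 -14.21822571] [190.9969495   -7.63017361]
pred 471 -14
[472.72545111 -15.3279889 ] [462.3239372   -8.60146803]
```

apply_moves --commands '[{"gripper": 0, "xyz": [0.5, -0.1, -0.2], "roll": 0}, {"gripper": 0, "xyz": [0.5, 0, -0.2], "roll": 0}, {"gripper": 0, "xyz": [0, 0, 0], "roll": 0}, {"gripper": 0, "xyz": [0, 0, 0], "roll": 0}]'

```text
t: 36.25
tcp_pos: [0.5137, -0.0417, 0.213]
eef_rot: [-3.131, 0.018, 1.625]
force: [0.5, 1.1, -2.9]
opening: 0.0104
grip_force: 30.0
```

Run:
```python
from h import *
from scipy.spatial.transform import Rotation as Ro
st(); w=snap('wrist','w8'); f=w['frame'].astype(float); o=w['obs']
C=[]
for X in ([.4217,.0495,.085],[.6037,.0595,.085]):
    u,v=np.round(proj(w,X)).astype(int); a=max(v-14,0); p=f[a:v+15,u-14:u+15]; y=(p[...,2]+p[...,1])/2-p[...,0]
    n,l,s,c=cv2.connectedComponentsWithStats((y>50).astype(np.uint8))
    print('pred',np.round(proj(w,X),1),'foot',np.round(proj(w,[X[0],X[1],.07]),1),'top',np.round(proj(w,[X[0],X[1],.088]),1))
    for i in range(1,n): print('  ',s[i][4],'bbox',s[i][0]+u-14,s[i][1]+a,s[i][2],s[i][3],'cen',np.round(c[i]+[u-14,a],1), np.round(onz(w,c[i]+[u-14,a],.080),4))
```

```text
{'t': 36.25, 'joint_pos': [-0.085, 0.344, 0.083, 1.915, -0.013, 0.893, 0.055], 'tcp_pos': [0.514, -0.042, 0.213], 'eef_rot': [-3.131, 0.018, 1.625], 'force': [0.505, 1.053, -2.859], 'grip_force': 29.971, 'opening': 0.01}
[[-0.054, 0.999, -0.009], [0.998, 0.054, -0.018], [-0.018, -0.01, -1.0]]
pred [202.1  55.7] foot [208.7  57. ] top [200.7  55.5]
   166 bbox 197 50 17 13 cen [205.3  55.9] [0.4224 0.0497 0.08  ]
   24 bbox 189 52 3 19 cen [189.6  61.8] [0.4107 0.0451 0.08  ]
pred [459.1  55.1] foot [452.1  56.4] top [460.6  54.8]
   44 bbox 471 47 3 23 cen [472.4  60.7] [0.6156 0.0566 0.08  ]
   148 bbox 449 49 17 12 cen [457.6  54.8] [0.6043 0.06   0.08  ]
```

apply_moves --commands '[{"gripper": 0, "xyz": [0.6, 0.03, 0.1], "roll": 0}, {"gripper": 0, "xyz": [0.6, 0.03, 0.1], "roll": 0}, {"gripper": 0, "xyz": [0.6, 0.03, 0.1], "roll": 0}, {"gripper": 0, "xyz": [0.59, 0.03, 0.1], "roll": 0}, {"gripper": 0, "xyz": [0, 0, 0.5], "roll": 0}, {"gripper": 0, "xyz": [0, 0, 0.5], "roll": 0}, {"gripper": 0, "xyz": [0, 0, 0.5], "roll": 0}, {"gripper": 0, "xyz": [0, 0, 0], "roll": 0}, {"gripper": 0, "xyz": [0, 0, 0], "roll": 0}]'

```text
t: 37.42
tcp_pos: [0.5133, 0.0536, 0.1362]
eef_rot: [-3.133, 0.017, 1.625]
force: [-0.3, 0.6, -3.1]
opening: 0.0106
grip_force: 30.0
```

Run:
```python
from h import *
from scipy.spatial.transform import Rotation as Ro
st(); to([.5126,.0527,.0945]); w=snap('wrist','w9'); f=w['frame']; o=w['obs']
M=Ro.from_euler('xyz',o['eef_rot']).as_matrix(); hc=np.array(o['tcp_pos'])-M[:,2]*.0168
# brass visible through the holes: hole rim predicted vs brass blob
for s in (-1,1):
    u,v=np.round(proj(w,hc+M@[.002,s*.091,.032])).astype(int); p=f[v-22:v+23,u-22:u+23].astype(float)
    print('hole',u,v,'pin top',np.round(proj(w,[.5133+s*.0909,.0548+s*.0051,.088]),1))
cv2.imwrite('pics/w9.png',f)
```

```text
{'t': 37.425, 'joint_pos': [-0.233, 0.46, 0.04, 1.966, -0.003, 0.727, -0.141], 'tcp_pos': [0.513, 0.054, 0.136], 'eef_rot': [-3.133, 0.017, 1.625], 'force': [-0.272, 0.63, -3.063], 'grip_force': 29.972, 'opening': 0.011}
[[-0.054, 0.998, -0.008], [0.998, 0.054, -0.017], [-0.017, -0.009, -1.0]]
units [-0.   -0.01  1.04]
hole 138 247 pin top [167.5 222.1]
hole 507 247 pin top [480.2 222.5]
```

apply_moves --commands '[{"gripper": 0, "xyz": [0, 0, 0.2], "roll": 0}, {"gripper": 0, "xyz": [0, 0, 0.2], "roll": 0}, {"gripper": 0, "xyz": [0, 0, 0.15], "roll": 0}, {"gripper": 0, "xyz": [0, 0, 0.15], "roll": 0}, {"gripper": 0, "xyz": [0, 0, 0.15], "roll": 0}, {"gripper": 0, "xyz": [0, 0, 0], "roll": 0}, {"gripper": 0, "xyz": [0, 0, 0], "roll": 0}]'

```text
t: 38.35
tcp_pos: [0.5127, 0.0537, 0.1019]
eef_rot: [-3.132, 0.017, 1.626]
force: [-0.1, 0.1, -2.1]
opening: 0.0106
grip_force: 30.0
```

```bash
python3 -c "
from h import *
st(); to([.5126,.0527,.0932]); print(r.get_obs()['wrist_torque'])"
```

```text
{'t': 38.35, 'joint_pos': [-0.23, 0.517, 0.036, 1.983, -0.004, 0.653, -0.14], 'tcp_pos': [0.513, 0.054, 0.102], 'eef_rot': [-3.132, 0.017, 1.626], 'force': [-0.093, 0.076, -2.103], 'grip_force': 29.971, 'opening': 0.011}
[[-0.055, 0.998, -0.008], [0.998, 0.055, -0.017], [-0.017, -0.009, -1.0]]
units [-0.02 -0.    0.22]
[-0.08888152  0.01546214  0.04370208]
```

apply_moves --commands '[{"gripper": 0, "xyz": [0, 0, 0.11], "roll": 0}, {"gripper": 0, "xyz": [0, 0, 0.1], "roll": 0}, {"gripper": 0, "xyz": [0, 0, 0], "roll": 0}, {"gripper": 0, "xyz": [0, 0, 0], "roll": 0}]'

```text
t: 38.85
tcp_pos: [0.5124, 0.0535, 0.0932]
eef_rot: [-3.132, 0.017, 1.626]
force: [0.6, -0.2, -1.9]
opening: 0.0107
grip_force: 30.0
```

```bash
python3 -c "
from h import *
st(); print(r.get_obs()['wrist_torque'])"
```

```text
{'t': 38.85, 'joint_pos': [-0.229, 0.532, 0.036, 1.987, -0.005, 0.635, -0.139], 'tcp_pos': [0.512, 0.053, 0.093], 'eef_rot': [-3.132, 0.017, 1.626], 'force': [0.589, -0.162, -1.942], 'grip_force': 29.971, 'opening': 0.011}
[[-0.055, 0.998, -0.009], [0.998, 0.055, -0.017], [-0.017, -0.01, -1.0]]
[-0.07370014  0.05557667 -0.02763605]
```

apply_moves --commands '[{"gripper": 0, "xyz": [0, 0, 0.05], "roll": 0}, {"gripper": 0, "xyz": [0, 0, 0], "roll": 0}, {"gripper": 0, "xyz": [0, 0, 0], "roll": 0}]'

```text
t: 39.22
tcp_pos: [0.5125, 0.0535, 0.0929]
eef_rot: [-3.132, 0.017, 1.626]
force: [-6.4, -0.6, 16.6]
opening: 0.0103
grip_force: 30.0
```

apply_moves --commands '[{"gripper": 0.3, "xyz": [0, 0, 0], "roll": 0}, {"gripper": 0.5, "xyz": [0, 0, 0], "roll": 0}, {"gripper": 0.5, "xyz": [0, 0, 0], "roll": 0}, {"gripper": 0.5, "xyz": [0, 0, -0.5], "roll": 0}, {"gripper": 0.5, "xyz": [0, 0, -0.8], "roll": 0}, {"gripper": 0.5, "xyz": [0, 0, -0.8], "roll": 0}, {"gripper": 0.5, "xyz": [-0.3, 0, -0.8], "roll": 0}, {"gripper": 0.5, "xyz": [-0.4, 0, -0.8], "roll": 0}, {"gripper": 0.5, "xyz": [0, 0, 0], "roll": 0}]'

```text
t: 40.35
tcp_pos: [0.5169, 0.027, 0.2419]
eef_rot: [-3.137, 0.017, 1.624]
force: [0.0, 0.2, -0.1]
opening: 0.0441
grip_force: 0.0
```

Run:
```python
from h import *
st(); w=snap('wrist','w10'); t=snap('top','t10'); h=cv2.cvtColor(w['frame'],cv2.COLOR_BGR2HSV); f=w['frame']
# predicted geometry if seated: pin tops z .088, board top z .078
for n,s in (('wrist',w),('top',t)):
    g=s['frame'].astype(float)
    for sg in (-1,1):
        X=[.5133+sg*.0909,.0548+sg*.0051,.085]; u,v=np.round(proj(s,X)).astype(int); k=10 if n=='wrist' else 3
        print(n,u,v)
    H=cv2.cvtColor(s['frame'],cv2.COLOR_BGR2HSV); wood=((H[...,0]>10)&(H[...,0]<28)&(H[...,1]>50)&(H[...,2]>80)).astype(np.uint8)
    m=np.zeros_like(wood); 
    pts=np.array([proj(s,[.5133+a*.0+ax*np.cos(.056)-ay*np.sin(.056),.0548+ax*np.sin(.056)+ay*np.cos(.056),.078]) for ax,ay,a in ((-.105,-.043,0),(.105,-.043,0),(.105,.043,0),(-.105,.043,0))]); print('pred corners',np.round(pts,0).tolist())
    x0,y0=np.maximum(pts.min(0)-12,0).astype(int); x1,y1=(pts.max(0)+12).astype(int); m[y0:y1,x0:x1]=wood[y0:y1,x0:x1]
    cs=max(cv2.findContours(cv2.morphologyEx(m,cv2.MORPH_CLOSE,np.ones((5,5))),cv2.RETR_EXTERNAL,cv2.CHAIN_APPROX_NONE)[0],key=cv2.contourArea)
    print('seen',np.round(cv2.boxPoints(cv2.minAreaRect(cs)),0).tolist())
```

```text
{'t': 40.35, 'joint_pos': [-0.197, 0.31, 0.058, 1.882, -0.002, 0.957, -0.088], 'tcp_pos': [0.517, 0.027, 0.242], 'eef_rot': [-3.137, 0.017, 1.624], 'force': [0.008, 0.225, -0.069], 'grip_force': 0.0, 'opening': 0.044}
[[-0.053, 0.999, -0.004], [0.998, 0.053, -0.017], [-0.017, -0.005, -1.0]]
wrist 213 144
wrist 429 144
pred corners [[205.0, 191.0], [438.0, 190.0], [448.0, 90.0], [194.0, 91.0]]
seen [[183.0, 91.0], [448.0, 90.0], [449.0, 200.0], [183.0, 201.0]]
top 291 235
top 288 177
pred corners [[305.0, 239.0], [302.0, 173.0], [275.0, 174.0], [277.0, 241.0]]Traceback (most recent call last):
  File "<stdin>", line 13, in <module>
ValueError: max() iterable argument is empty
```

Run:
```python
from h import *
w=load('w10'); f=w['frame'].astype(float)
for s in (-1,1):
    u,v=np.round(proj(w,[.5133+s*.0909,.0548+s*.0051,.083])).astype(int)
    p=f[v-11:v+12:2,u-12:u+13:2]; print(u,v); print((p[...,2]-p[...,0]).astype(int)[:, :]) ; print(p.mean(2).astype(int)[5])
a,b=load('t0')['frame'],load('t10')['frame']
d=cv2.absdiff(a,b).max(2); print('tray zone',d[185:232,247:274].mean(),'rack zone',d[185:235,212:245].mean(),'mugs',d[160:190,207:240].mean(),d[220:248,400:428].mean(),'jars',d[158:178,326:358].mean())
o=load('t6')['frame']; print('tray t0 vs t6 / t6 vs t10',cv2.absdiff(a,o).max(2)[185:232,247:274].mean(),cv2.absdiff(o,b).max(2)[185:232,247:274].mean())
```

```text
214 144
[[ 75  77  80  80  79  80  82  83  82  80  79  78  79]
 [ 75  78  80  80  78  76  75  79  81  81  79  78  78]
 [ 74  77  80  78  68  49  50  69  73  76  79  78  78]
 [ 74  77  79  69  60  62  72  76  72  70  76  78  78]
 [ 74  76  76  66  75  84  82  77  71  67  70  78  79]
 [ 74  75  72  69  91  97  89  77  69  65  65  76  78]
 [ 74  74  70  70  94 102  95  76  67  58  55  75  79]
 [ 74  74  73  70  83  96  88  67  49  29  42  75  78]
 [ 74  75  73  73  69  69  65  55  32  29  62  78  79]
 [ 73  74  75  75  76  71  68  64  63  71  78  79  78]
 [ 73  74  74  76  79  78  78  80  81  81  80  80  78]
 [ 73  75  75  75  79  78  80  82  82  82  80  79  78]]
[101 103  98  80  86  90  83  74  66  62  77 104 108]
428 144
[[118 113 115 115 114 112 111 113 114 115 118 118 115]
 [117 113 116 121 122 113 120 121 116 116 117 118 116]
 [116 117 126 104  79  62  59 103 124 118 118 118 117]
 [117 124  89  71  76  84  91  93 116 122 118 118 118]
 [121 112  66  70  81  98 122 139 119 126 119 116 118]
 [122  79  58  68  80 131 171 172 157 127 119 117 119]
 [120  63  28  55  83 160 169 169 159 126 118 117 118]
 [119  71  23  30  65 132 172 169 137 120 119 116 123]
 [121 118  91  49  60  86 114 129 122 117 118 117 127]
 [121 119 121 123 122 124 124 118 115 117 118 116 129]
 [121 117 117 118 116 114 111 113 115 116 117 115 130]
 [120 116 116 116 114 112 111 113 114 117 117 116 130]]
[190 127  64  64  74 123 182 187 159 183 202 204 202]
tray zone 28.79826635145784 rack zone 5.927878787878788 mugs 3.922222222222222 3.920918367346939 jars 2.984375
tray t0 vs t6 / t6 vs t10 8.476753349093775 22.08589440504334
```

```bash
python3 -c "
from h import *
print(r.job_done())"
```

```text
the job is handed in; nothing more can be done
None
```

I tipped the tray, let it down gently and seated the cover with both pins through its holes; handed in at about 40 s. I saw only two spoons in the box: the third is gone from the tray, so I take it to be in the box, but I didn't see it there.

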